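Stack the pantry tins by shape and size

TASK

Tidy the five loose tins into two neat stacks: the three round tins on the round cork mat and the two square tins on the square cork mat. In each stack the widest tin goes at the bottom, centred on its mat, and each narrower one stands upright and centred on the one below. Leave the glass jar, the mug and the scoop where they are.

Things in the scene. Friction and masses are not known exactly. Their poses are not given: they have to be found in the camera images.
- round_mat_top (a point): Round cork mat, 92 mm across and 6 mm thick, fixed flat on the shelf. The point is the centre of its upper face, z up.
- square_mat_top (a point): Square cork mat, 92 by 92 mm and 6 mm thick, fixed flat on the shelf. The point is the centre of its upper face, z up, x and y square to its edges.
- round_large_center (a point): Widest round tin, 68 mm in diameter, 44 mm high, 110 to 230 g. The point is its centre, half-way up; its z axis points up out of the lid. Loose, closed, flat lid and straight sides, plain aluminium with a thin dark lid seam; starts standing upright on the shelf.
- round_medium_center (a point): Middle round tin, 53 mm in diameter, 40 mm high, 75 to 155 g. The point is its centre, half-way up; its z axis points up out of the lid. Loose, closed, flat lid and straight sides, plain aluminium with a thin dark lid seam; starts standing upright on the shelf.
- round_small_center (a point): Narrowest round tin, 38 mm in diameter, 36 mm high, 40 to 85 g. The point is its centre, half-way up; its z axis points up out of the lid. Loose, closed, flat lid and straight sides, plain aluminium with a thin dark lid seam; starts standing upright on the shelf.
- square_large_center (a point): Wider square tin, 66 by 66 mm, 44 mm high, 125 to 255 g. The point is its centre, half-way up; its z axis points up out of the lid. Loose, closed, flat lid and straight sides, plain aluminium with a thin dark lid seam; starts standing upright on the shelf, x and y square to its sides.
- square_small_center (a point): Narrower square tin, 46 by 46 mm, 38 mm high, 60 to 130 g. The point is its centre, half-way up; its z axis points up out of the lid. Loose, closed, flat lid and straight sides, plain aluminium with a thin dark lid seam; starts standing upright on the shelf, x and y square to its sides.
- jar: Glass storage jar with an aluminium twist cap, 68 mm in diameter, 105 mm high, loose; not to be moved. Origin at the centre of its underside.
- mug: White enamel mug, 74 mm across the rim, 75 mm high, its handle sticking out to its +y, reaching about 73 mm from its axis; loose, not to be moved. Origin at the centre of its underside.
- scoop: Flat-bottomed aluminium scoop, 120 mm long (along its x, handle to -x), 46 mm wide, 30 mm high, loose; not to be moved. Origin at the middle of its length, on its underside.
There are look-alikes about, which are no part of the job. Leave any blue or green look-alike of the part that bears round_small_center alone. What is shaped like the part that bears square_small_center but purple is not meant.

How it is judged:
By the outcome, as a careful person would: the job done as asked, in the order asked, and still so for the second after the job is handed in, with the robot touching nothing.
It also fails if it takes over 131 s, if anything falls off the work surface, if the arm or the gripper's body presses on something with over 40 N, if the wrist force passes 120 N, or if a joint passes its speed limit or range.

ROBOT

A 6-joint arm with a two-finger parallel gripper is mounted at the origin on the work surface. World frame = base frame: x ahead of the robot, y to its left, z up, the work surface at z = 0. Lengths are in m, angles in rad, forces in N, time in s.
With the tool pointing down it reaches from about 0.3 to 0.825 m from the base axis. Payload 5.4 kg.
Tool frame: the origin (TCP) lies on the centre line of the jaws, within the pads' length; the fingertips stand 17 mm ahead of it and the grasp point (between the pads) lies 2 mm behind it; z points along the fingers, x is the direction in which the jaws open and shut, and the axes are right-handed (so a half turn about z gives the same grasp; the last joint's range is limited). The gripper opens to 92 mm and grips with 3 to 60 N. Pads are 20 mm wide; open, the fingers measure 128 mm over their backs; the gripper's body (75 mm by 189 mm) begins 69 mm behind the grasp point.
Start: joints at [0.98, 0.158, 1.597, -0, 1.386, -0.21], TCP at [0.214, 0.534, 0.232] pointing down, gripper open.
Joint ranges: [-2.91, 2.91], [-0.94, 2.29], [0.18, 2.7], [-1.29, 4.43], [0.17, 2.64], [-3, 3]. Speed limits (rad/s): [2.57, 2.57, 3.14, 3.14, 3.14, 3.14].

INTERFACE

Orientations are given as a rotation vector (axis times angle).
In Python, from station import sensors, viewer, job gives the robot as it stands. The module is installed in compiled form; this text tells all that it offers.
- The arm moves only by the shell command python3 -m handwheel 'ROWS' [OPENING] [FORCE]. ROWS is JSON, a list of rows, each a list of 4 numbers: the shift along the tool's x, y, z in m, then the turn about the tool's z in degrees. In form: [[dx, dy, dz, spin], ...]. A call has exactly 5 rows; each row shifts and turns the pose as measured when the row begins, along the tool's axes as they then stand; what a row does not reach is not made up. A row lasts 1/12 s, in which the tool goes at most 41.7 mm and 7.16 degrees, less where a joint would pass 70% of its speed; a pose out of reach is approached as far as the arm can. A call with a gripper value outside its range is refused whole. OPENING is the opening, from 0 (shut) to 1 (fully open), set as the call begins (- or left out, the last holds). The fingers move at their own pace and stop on an object; FORCE is the grip in N (left out, the last holds). Time passes only in rows, so rows that do not move let the fingers close, or fill a call up. It gives the time, the measured TCP pose, the force and the opening at its end, in the units of the state.
- sensors.observe(): the state, without advancing time (a new reading comes with each control period).
- viewer.capture(name): name is "scene" or "side" or "wrist"; returns a dict with "frame" (480x640x3 uint8, red, green, blue), "fx", "fy", "cx", "cy" (pixels), "R" (3x3) and "t" (3): a world point X has camera coordinates R X + t. Camera axes: x right, y down, z forward; pixel columns grow to the right and rows downward; lengths in m; the calibration is good to about 2 mm. A picture is of the moment at which its call begins. There is no depth.
- job.hand_in(): hands the job in, once; it reports no verdict.
Trained networks look in the newest picture that a camera, given by its name, has taken for a name from the list of things; names that differ only in an ending like _2 or _b are one class to them, and where a whole thing is asked for, a point or a joint stands for the part that bears it (a point fixed in the world has none). Each returns a list of dicts, best first, with "p" (0 to 1); they miss things now and then, are a little off and sometimes report something else, mostly with a low value. They report only what shows in the picture. A call takes as long as a camera call. They do not tell look-alikes from the thing itself.
- viewer.search_frame(label, camera): "at" ([column, row] in pixels, amid what is visible of it).
- viewer.landmark_of(label, camera): "at" ([column, row] in pixels: a listed point, or the origin of a listed thing).
The state is a dict: "t": time; "joints": joint angles; "joint_vel": joint speeds; "tau": joint torques, N m; "tool_pos": TCP position; "tcp_rot": TCP orientation; "force": force on the tool from outside, world axes, zero at the start; "wrist_torque": the same for the moment, N m; "width": opening from 0.0 (shut) to 1.0 (fully open).
Only numpy, scipy, OpenCV 4.12 (cv2) and the standard library are available. Lean on these libraries where they do the work, as an engineer would, in place of code of your own. Each camera call takes 0.05 s, during which the arm holds its last target.

## Working session

There is one attempt and no reset: what is moved stays moved. The work goes in short steps, Python scripts to look and compute and a shell command to move; the robot and the scene stay as the last step left them, time stands still between calls to the robot, and variables do not carry over. Pictures are saved under pics/ and viewed, and the job is handed in when it is done.

```bash
mkdir -p pics; ls; python3 - <<'E'
from station import sensors, viewer, job
import cv2,numpy as np
s=sensors.observe(); print(s)
for n in ("scene","side","wrist"):
    c=viewer.capture(n); cv2.imwrite(f"pics/{n}0.png",c["frame"][:,:,::-1])
    print(n,c["fx"],c["fy"],c["cx"],c["cy"],np.round(c["R"],4).tolist(),np.round(c["t"],4).tolist())
E
```

```text
pics
{'t': 0.0, 'joints': array([ 9.79910927e-01,  1.59051619e-01,  1.59824597e+00, -2.30522759e-05,
        1.38617150e+00, -2.10114249e-01]), 'joint_vel': array([ 9.97956847e-04, -2.85647913e-03, -2.39619857e-03, -5.82527390e-05,
        2.31994052e-03,  4.25966686e-05]), 'tau': array([ 3.99960136e-04, -3.85569942e+01, -3.22110844e+01,  7.02408934e-02,
        3.77686322e-02, -1.54484260e-04]), 'tool_pos': array([0.21338431, 0.53329646, 0.23061056]), 'tcp_rot': array([ 2.60107751,  1.76052113, -0.00271785]), 'force': array([ 1.08428862,  1.12726749, -0.18942702]), 'wrist_torque': array([0.06394531, 0.02376872, 0.02167453]), 'width': 0.9967111038004224}
scene 569.8743940468796 569.8743940468796 326.3959779579208 234.66238124785423 [[-0.0592, 0.9981, -0.0139], [0.5638, 0.022, -0.8256], [-0.8238, -0.0567, -0.5641]] [0.041, -0.2886, 1.7174]
side 515.5960325719188 515.5960325719188 316.55191627093046 247.9410140458888 [[0.9161, -0.4009, -0.0057], [-0.3132, -0.7066, -0.6345], [0.2503, 0.5831, -0.7729]] [-0.4969, 0.2196, 1.0688]
wrist 408.8958024523306 408.8958024523306 324.61020640897226 240.5355289852711 [[0.372, 0.9282, -0.0017], [0.8989, -0.3597, 0.2501], [0.2315, -0.0946, -0.9682]] [-0.5758, -0.0285, 0.3892]
```

View pics/scene0.png

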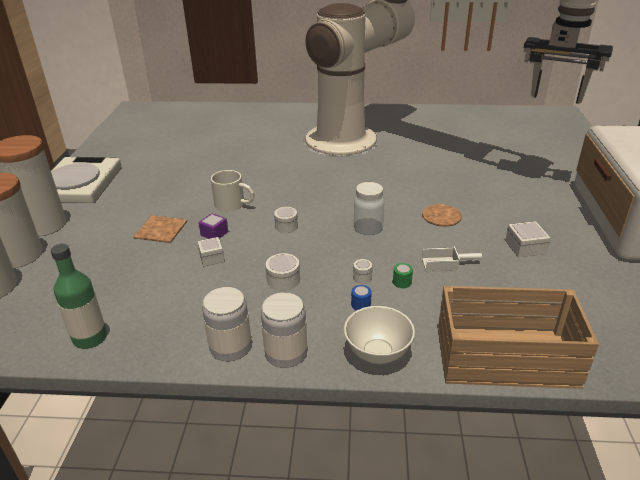

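View pics/side0.png

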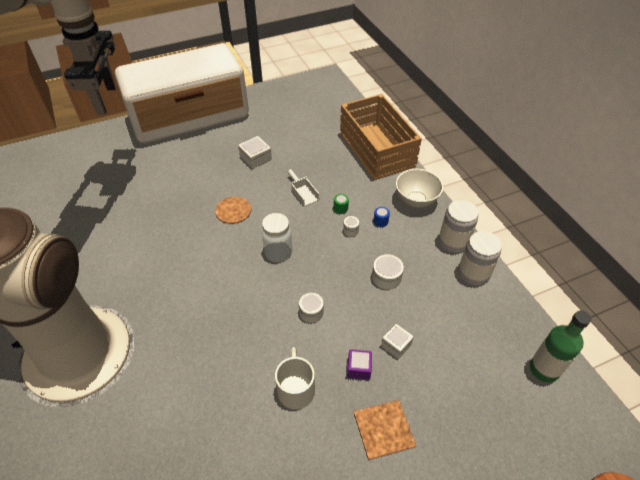

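View pics/wrist0.png

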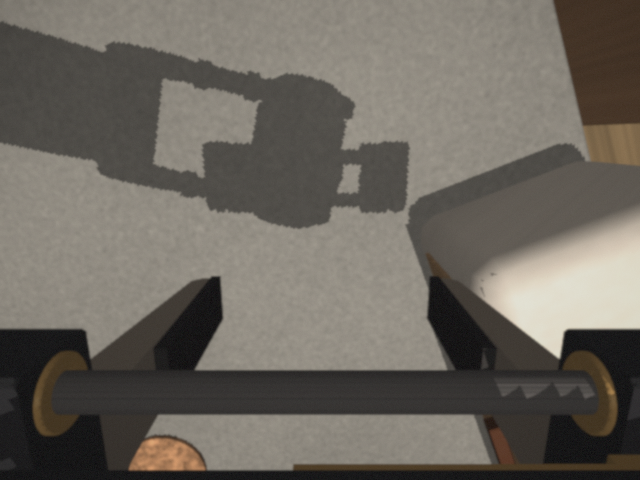

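```bash
python3 - <<'E'
from station import viewer
for n in ("scene","side"):
    for l in "round_mat_top square_mat_top round_large_center round_medium_center round_small_center square_large_center square_small_center jar mug scoop".split():
        r=viewer.landmark_of(l,n)
        print(n,l,[(round(d["at"][0],1),round(d["at"][1],1),round(d["p"],2)) for d in r[:4]])
E
```

```text
scene round_mat_top []
scene square_mat_top [(160.9, 226.8, 0.76)]
scene round_large_center [(284.3, 272.6, 0.68)]
scene round_medium_center [(287.9, 219.4, 0.85)]
scene round_small_center [(360.6, 272.1, 0.89), (356.4, 295.0, 0.87), (400.3, 276.8, 0.6)]
scene square_large_center [(528.9, 239.0, 0.94)]
scene square_small_center [(211.5, 225.1, 0.57), (209.1, 253.2, 0.56)]
scene jar [(370.8, 228.0, 0.74), (210.5, 251.5, 0.73), (441.6, 212.4, 0.65)]
scene mug [(232.6, 201.9, 0.92)]
scene scoop [(453.2, 264.0, 0.84), (531.1, 239.4, 0.47), (209.8, 252.4, 0.24)]
side round_mat_top [(232.2, 210.4, 0.82)]
side square_mat_top [(383.0, 432.1, 0.82)]
side round_large_center [(389.8, 269.6, 0.87)]
side round_medium_center [(310.5, 308.6, 0.69), (397.3, 340.7, 0.22)]
side round_small_center [(347.8, 228.2, 0.78), (342.5, 202.6, 0.77), (382.3, 218.1, 0.51)]
side square_large_center [(297.6, 188.1, 0.73), (254.3, 152.0, 0.63)]
side square_small_center [(391.4, 342.4, 0.95), (356.9, 365.5, 0.67)]
side jar [(277.9, 253.7, 0.79)]
side mug [(299.5, 390.5, 0.96)]
side scoop [(297.5, 187.3, 0.72)]
```

```bash
cat > h.py <<'E'
from station import sensors, viewer, job
import cv2,numpy as np
from scipy.optimize import least_squares
from scipy.spatial.transform import Rotation as Ro
def cap(n,save=None):
    c=viewer.capture(n); c["R"]=np.array(c["R"]);c["t"]=np.array(c["t"])
    if save: cv2.imwrite(f"pics/{save}.png",c["frame"][:,:,::-1])
    return c
def proj(c,X):
    X=np.atleast_2d(X)@c["R"].T+c["t"]
    return np.c_[c["fx"]*X[:,0]/X[:,2]+c["cx"],c["fy"]*X[:,1]/X[:,2]+c["cy"]]
def onz(c,uv,z):
    d=c["R"].T@np.array([(uv[0]-c["cx"])/c["fx"],(uv[1]-c["cy"])/c["fy"],1]); o=-c["R"].T@c["t"]
    return o+d*(z-o[2])/d[2]
def tri(cs,uvs):
    f=lambda X:np.concatenate([(proj(c,X)[0]-uv) for c,uv in zip(cs,uvs)])
    r=least_squares(f,[0.5,0,0.02]); return r.x,np.abs(r.fun).max()
def ring(kind,x,y,z,w,yaw=0):
    if kind=="r":
        a=np.linspace(0,2*np.pi,60); return np.c_[x+w/2*np.cos(a),y+w/2*np.sin(a),0*a+z]
    q=np.array([[-1,-1],[1,-1],[1,1],[-1,1],[-1,-1]])*w/2
    q=np.vstack([np.linspace(q[i],q[i+1],15) for i in range(4)])
    R=np.array([[np.cos(yaw),-np.sin(yaw)],[np.sin(yaw),np.cos(yaw)]]); q=q@R.T
    return np.c_[q+[x,y],np.full(len(q),z)]
T={"rl":("r",.068,.044),"rm":("r",.053,.040),"rs":("r",.038,.036),"sl":("s",.066,.044),"ss":("s",.046,.038),"RM":("r",.092,.006),"SM":("s",.092,.006)}
def crop(c,key,x,y,yaw,z0,name,s=6,draw=True,half=48):
    k,w,h=T[key]
    u,v=proj(c,[x,y,z0+h/2])[0].round().astype(int)
    u0=max(0,u-half);v0=max(0,v-half)
    im=cv2.resize(c["frame"][v0:v0+2*half,u0:u0+2*half,::-1],None,fx=s,fy=s,interpolation=cv2.INTER_CUBIC)
    if draw:
        for z,col in((z0,(0,255,255)),(z0+h,(0,0,255))):
            p=(proj(c,ring(k,x,y,z,w,yaw))-[u0,v0]+.5)*s
            cv2.polylines(im,[p.round().astype(np.int32)],False,col,1)
    if name: cv2.imwrite(f"pics/{name}.png",im)
    return im
E
python3 - <<'E'
from h import *
sc=cap("scene");sd=cap("side")
P={"rl":((284,272),(389,271)),"rm":((287,220),(311,308)),"rs":((362,271),(351,226)),"sl":((528,239),(255,152)),"ss":((210,252),(397,341)),"RM":((442,215),(234,210)),"SM":((161,229),(385,429)),
"blue":((361,297),(382,216)),"green":((402,275),(341,203)),"purple":((213,227),(360,364)),"jarcap":((369,189),(276,224)),"jarbase":((370.8,228),(277.9,253.7)),"mugbase":((232.6,201.9),(299.5,390.5)),"scoop":((442,258),(305,190))}
for k,(a,b) in P.items():
    X,e=tri((sc,sd),(a,b)); print(k,X.round(4),round(e,1),round(np.hypot(*X[:2]),3))
ims=[]
for k in ("rl","rm","rs","sl","ss"):
    X,_=tri((sc,sd),P[k])
    ims.append([crop(c,k,X[0],X[1],0,0,None,s=5,half=26) for c in (sc,sd)])
g=np.vstack([np.hstack([cv2.resize(i[j],(156,260) if 0 else (160,160)) for i in ims]) for j in (0,1)])
cv2.imwrite("pics/a1.png",g)
E
```

```text
rl [ 0.6836 -0.0863  0.0235] 0.4 0.689
rm [ 0.4837 -0.1036  0.0186] 0.2 0.495
rs [0.6672 0.0718 0.0196] 0.5 0.671
sl [0.5431 0.4289 0.0216] 0.1 0.692
ss [ 0.6145 -0.2513  0.0194] 0.7 0.664
RM [0.424  0.2586 0.003 ] 0.2 0.497
SM [ 0.5086 -0.3953  0.0026] 0.4 0.644
blue [0.751  0.0699 0.0219] 0.2 0.754
green [0.678  0.1517 0.0206] 0.5 0.695
purple [ 0.521  -0.2666  0.0206] 0.3 0.585
jarcap [0.4797 0.0829 0.1022] 0.1 0.487
jarbase [ 0.4769  0.088  -0.0051] 1.1 0.485
mugbase [ 0.3895 -0.257   0.0033] 2.7 0.467
scoop [0.6137 0.2374 0.017 ] 0.1 0.658
```

View pics/a1.png

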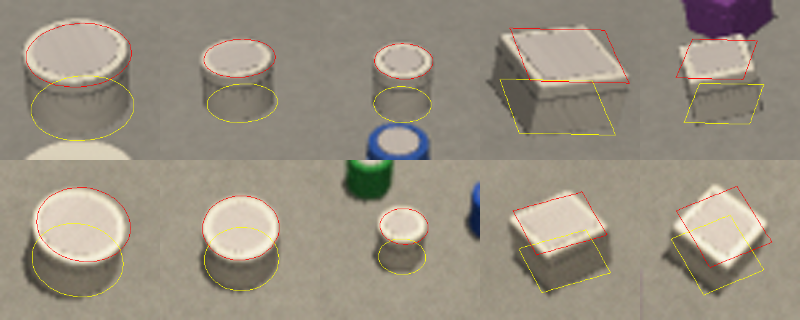

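```bash
cat >> h.py <<'E'
from scipy.ndimage import map_coordinates, gaussian_filter
from scipy.optimize import minimize
def fit(cs,key,x,y,z0=0.,yaw=0.,z=None,verbose=False):
    """maximise gradient across top ring; each camera then jointly"""
    k,w,h=T[key]; zt=z0+h if z is None else z
    G=[gaussian_filter(c["frame"].astype(float).mean(2),0.7) for c in cs]
    def score(p,idx):
        s=0
        yw=p[2] if k=="s" else 0
        for i in idx:
            a=proj(cs[i],ring(k,p[0],p[1],zt,w-.003,yw)); b=proj(cs[i],ring(k,p[0],p[1],zt,w+.003,yw))
            s-=np.mean(np.abs(map_coordinates(G[i],a[:,::-1].T,order=1)-map_coordinates(G[i],b[:,::-1].T,order=1)))
        return s
    res=[]
    for idx in [[i] for i in range(len(cs))]+([list(range(len(cs)))] if len(cs)>1 else []):
        best=None
        yaws=np.deg2rad(np.arange(0,90,9)) if (k=="s") else [0]
        for yw in yaws:
            for d in ((0,0),(.004,0),(-.004,0),(0,.004),(0,-.004)):
                r=minimize(score,[x+d[0],y+d[1],yw],args=(idx,),method="Nelder-Mead",options=dict(initial_simplex=[[x+d[0],y+d[1],yw],[x+d[0]+.003,y+d[1],yw],[x+d[0],y+d[1]+.003,yw],[x+d[0],y+d[1],yw+.1]],maxiter=150))
                if best is None or r.fun<best.fun: best=r
        yy=np.rad2deg(best.x[2])%90
        res.append((best.x[0],best.x[1],yy,best.fun))
    return res
E
python3 - <<'E'
from h import *
sc=cap("scene");sd=cap("side")
P={"rl":(.6836,-.0863),"rm":(.4837,-.1036),"rs":(.6672,.0718),"sl":(.5431,.4289),"ss":(.6145,-.2513),"RM":(.424,.2586),"SM":(.5086,-.3953)}
ims=[]
for k in P:
    r=fit((sc,sd),k,*P[k])
    for q in r: print(k,np.round(q,4))
    q=r[-1]
    ims.append([cv2.resize(crop(c,k,q[0],q[1],np.deg2rad(q[2]),0,None,s=5,half=30),(200,200)) for c in (sc,sd)])
g=np.vstack([np.hstack([i[j] for i in ims[:4]]) for j in (0,1)]); cv2.imwrite("pics/a2.png",g)
g=np.vstack([np.hstack([i[j] for i in ims[4:]]) for j in (0,1)]); cv2.imwrite("pics/a3.png",g)
E
```

```text
rl [  0.6792  -0.0891   8.9147 -36.0649]
rl [ 6.79500e-01 -8.69000e-02  8.91872e+01 -4.53147e+01]
rl [  0.6794  -0.0881   8.7311 -76.7622]
rm [  0.4839  -0.1062   7.5962 -27.702 ]
rm [  0.4836  -0.104    3.0739 -46.5882]
rm [  0.4837  -0.1049   2.5244 -70.827 ]
rs [ 6.66700e-01  7.14000e-02  8.62369e+01 -3.49678e+01]
rs [ 6.66600e-01  7.42000e-02  7.93586e+01 -3.76747e+01]
rs [ 6.66500e-01  7.22000e-02  8.85243e+01 -6.74816e+01]
sl [  0.5446   0.4258  11.5497 -31.1827]
sl [  0.5419   0.4284  12.4122 -31.7328]
sl [  0.5434   0.426   11.8492 -58.6582]
ss [  0.6139  -0.2518  24.0524 -39.5159]
ss [  0.6133  -0.2501  24.025  -53.9147]
ss [  0.6135  -0.2509  24.8241 -88.635 ]
RM [  0.4313   0.2558   0.0263 -10.4695]
RM [ 0.4241  0.2609 86.2283 -7.9371]
RM [  0.4208   0.2546   5.1679 -16.1778]
SM [  0.5137  -0.3925  80.751  -12.2083]
SM [  0.5044  -0.3964  81.1868 -13.7004]
SM [  0.5046  -0.3966  81.0101 -23.0052]
```

View pics/a2.png

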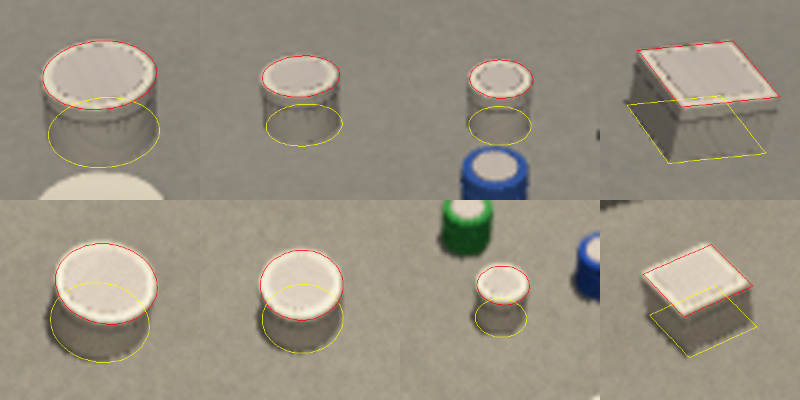

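View pics/a3.png

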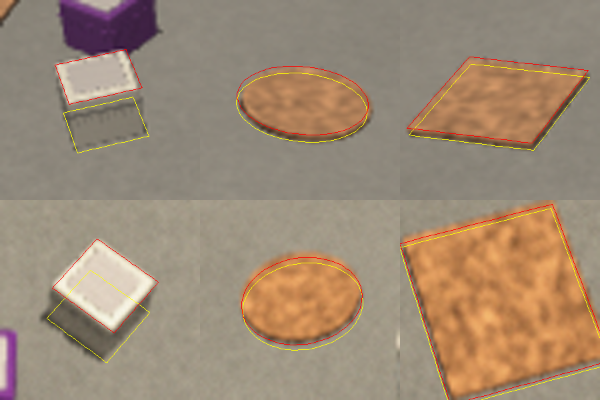

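Candidates for round_small: scene (362,271) plain aluminium, (361,297) blue and (402,275) green. The plain one is meant, and the enlarged crop confirms it. Candidates for square_small: (210,251) aluminium and (213,227) purple. The aluminium one is meant, also confirmed. The lid outlines fit well, but the mat fit was poor in grey, so I'm refitting it in colour.

```bash
cat >> h.py <<'E'
def col(c):
    d=dict(c); f=c["frame"].astype(float); d["frame"]=np.repeat((f[:,:,0:1]-f[:,:,2:3]),3,2); return d
E
python3 - <<'E'
from h import *
sc=cap("scene");sd=cap("side")
P={"RM":(.424,.2586),"SM":(.5086,-.3953)}
ims=[]
for k in P:
    r=fit((col(sc),col(sd)),k,*P[k])
    for q in r: print(k,np.round(q,4))
    q=r[-1]
    ims.append([cv2.resize(crop(c,k,q[0],q[1],np.deg2rad(q[2]),0,None,s=5,half=30),(300,300)) for c in (sc,sd)])
g=np.vstack([np.hstack([i[j] for i in ims]) for j in (0,1)]); cv2.imwrite("pics/a4.png",g)
E
```

```text
RM [  0.4235   0.2575  87.657  -23.7699]
RM [  0.4214   0.2594   6.4783 -34.8917]
RM [  0.4219   0.2585  89.173  -56.2051]
SM [  0.5069  -0.396   81.6297 -24.8258]
SM [  0.507   -0.3941  81.0126 -52.9431]
SM [  0.5069  -0.3947  81.1418 -75.7916]
```

View pics/a4.png

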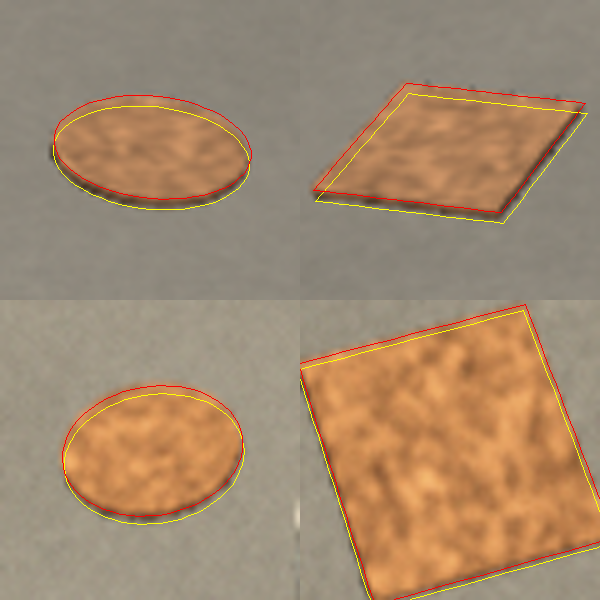

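```bash
cat >> h.py <<'E'
def tool(s=None):
    s=s or sensors.observe(); R=Ro.from_rotvec(s["tcp_rot"]).as_matrix()
    return s,R
def go(x,y,z,axis=None,n=None):
    """print shift in tool axes; axis: desired heading (deg, mod 180) of tool x in world"""
    s,R=tool(); d=np.array([x,y,z])-s["tool_pos"]
    h=np.rad2deg(np.arctan2(R[1,0],R[0,0])); out=R.T@d
    print("t",round(s["t"],2),"tcp",s["tool_pos"].round(4),"heading",round(h,1),"tilt",np.round(R[:,2],4),"w",round(float(s["width"]),3),"F",s["force"].round(1),"j6",s["joints"][5].round(2))
    print("shift tool mm",(out*1000).round(1),"dist",round(1000*np.linalg.norm(d),1),end=" ")
    if axis is not None:
        # tool z down: spin about tool z by +a lowers heading by a
        a=(h-axis+90)%180-90; print("spin",round(a,1),end="")
    print()
E
python3 - <<'E'
from h import *
sc=cap("scene");sd=cap("side")
H={"can1top":((225,300),(462,214)),"can2top":((284,310),(483,247)),"bowlc":((379,325),(419,185)),"binnearbottom":((628,252),(140,135)),"binnearcorner2":((580,185),(247,122)),"binTopcorner":((636,190),(130,95)),"crateTL":((441,295),(342,107)),"bottle":((61,252),(583,320))}
for k,(a,b) in H.items():
    X,e=tri((sc,sd),(a,b)); print(k,X.round(3),round(e,1))
go(.5,.3,.2,0)
E
```

```text
can1top [ 0.871 -0.129  0.126] 17.3
can2top [ 0.874 -0.087  0.074] 18.7
bowlc [0.867 0.1   0.059] 0.5
binnearbottom [ 0.272  0.811 -0.167] 14.2
binnearcorner2 [0.534 0.5   0.128] 15.3
binTopcorner [0.278 0.771 0.024] 12.5
crateTL [0.792 0.245 0.111] 35.1
bottle [ 0.861 -0.419  0.193] 0.9
t 1.55 tcp [0.2137 0.5338 0.2316] heading 68.2 tilt [-0.  0. -1.] w 0.999 F [ 0.4 -0.3  0.5] j6 -0.21
shift tool mm [-110.6  352.7   31.6] dist 371.0 spin 68.2
```

```bash
python3 - <<'E'
from h import *
sc=cap("scene");sd=cap("side")
H={"can1top":((225,302),(483,247)),"can2top":((284,310),(462,214)),"binnear":((630,255),(248,120)),"binfar":((580,190),(135,138)),"binTop":((628,195),(243,78)),"crateTL":((441,295),(378,145)),"crateTL2":((441,295),(418,142))}
for k,(a,b) in H.items():
    X,e=tri((sc,sd),(a,b)); print(k,X.round(3),round(e,1))
E
```

```text
can1top [ 0.866 -0.159  0.1  ] 0.3
can2top [ 0.88  -0.058  0.099] 0.2
binnear [0.579 0.63  0.003] 5.4
binfar [ 0.25   0.642 -0.008] 5.3
binTop [0.577 0.59  0.154] 0.5
crateTL [0.82  0.212 0.098] 5.9
crateTL2 [0.889 0.188 0.142] 6.4
```

```bash
python3 - <<'E'
from h import *
go(.6794,-.0885,.2,68)
E
```

```text
t 1.65 tcp [0.2137 0.5338 0.2316] heading 68.2 tilt [ 0. -0. -1.] w 1.002 F [ 0.4  0.8 -0.2] j6 -0.21
shift tool mm [-404.7  663.6   31.6] dist 777.9 spin 0.2
```

```bash
for i in 1; do python3 -m handwheel '[[-0.020,0.034,0,0],[-0.020,0.034,0,0],[-0.020,0.034,0,0],[-0.020,0.034,0,0],[-0.020,0.034,0,0]]' 1 30; python3 -m handwheel '[[-0.020,0.034,0,0],[-0.020,0.034,0,0],[-0.020,0.034,0,0],[-0.020,0.034,0,0],[-0.020,0.034,0,0]]'; python3 -m handwheel '[[-0.020,0.034,0,0],[-0.020,0.034,0,0],[-0.020,0.034,0,0],[-0.020,0.034,0,0],[-0.020,0.034,0,0]]'; done
python3 -c "
from h import *
go(.6794,-.0885,.2,68)"
```

```text
t: 2.07
tool_pos: [0.3339, 0.378, 0.2312]
tcp_rot: [-2.587, -1.777, -0.002]
force: [1.5, 0.2, -0.3]
width: 1.001
t: 2.48
tool_pos: [0.4611, 0.2155, 0.232]
tcp_rot: [-2.586, -1.779, -0.008]
force: [0.6, 0.1, -0.3]
width: 1.001
t: 2.9
tool_pos: [0.589, 0.0518, 0.2327]
tcp_rot: [-2.589, -1.778, -0.012]
force: [1.2, 0.5, -0.1]
width: 0.999
t 2.9 tcp [0.589  0.0518 0.2327] heading 69.0 tilt [ 0.0057  0.0056 -1.    ] w 0.999 F [ 1.2  0.5 -0.1] j6 -1.32
shift tool mm [-98.7 134.6  32.4] dist 170.1 spin 1.0
```

```bash
python3 -m handwheel '[[-0.020,0.028,0.006,0],[-0.020,0.028,0.006,0],[-0.020,0.028,0.006,0],[-0.020,0.028,0.006,0],[-0.018,0.022,0.006,0]]'; python3 -m handwheel '[[0,0,0,0],[0,0,0,0],[0,0,0,0],[0,0,0,0],[0,0,0,0]]'
python3 - <<'E'
from h import *
go(.6794,-.0885,.2,68)
c=cap("wrist","w1")
E
```

```text
t: 3.32
tool_pos: [0.6853, -0.0982, 0.2034]
tcp_rot: [2.59, 1.773, 0.018]
force: [0.1, 1.1, -0.2]
width: 0.999
t: 3.73
tool_pos: [0.6852, -0.1022, 0.2003]
tcp_rot: [2.597, 1.768, 0.014]
force: [0.2, 0.1, -0.9]
width: 1.002
t 3.73 tcp [ 0.6852 -0.1022  0.2003] heading 68.5 tilt [ 0.0076  0.0049 -1.    ] w 1.002 F [ 0.2  0.1 -0.9] j6 -1.52
shift tool mm [ 10.6 -10.4   0.3] dist 14.9 spin 0.5
```

View pics/w1.png

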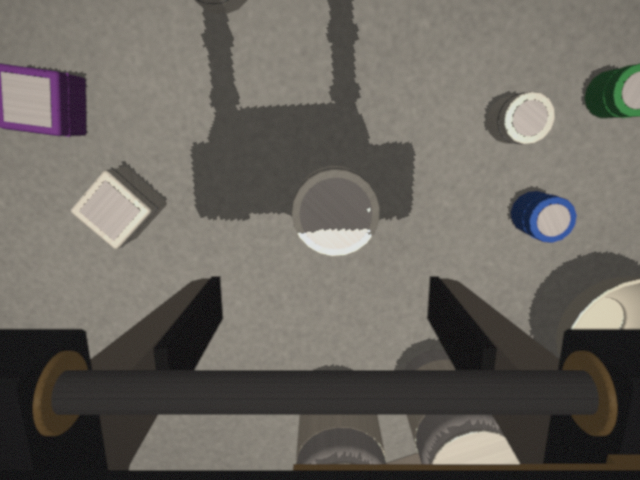

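```bash
python3 - <<'E'
from h import *
c=cap("wrist")
for u in((336,213),): print(onz(c,u,.044))
print(fit((c,),"rl",.6794,-.0881))
print(c["R"].T@[0,0,1], -c["R"].T@c["t"])
go(.6794,-.0885,.2,68)
E
```

```text
[ 0.679708 -0.087343  0.044   ]
[(np.float64(0.6797595334583846), np.float64(-0.08817998469283463), np.float64(86.93775809415389), np.float64(-44.49630681304799))]
[ 0.24062997 -0.08716226 -0.96669538] [ 0.62004637 -0.07565857  0.3523893 ]
t 3.83 tcp [ 0.6854 -0.1021  0.2006] heading 68.5 tilt [ 0.0082  0.0047 -1.    ] w 1.004 F [0.2 0.3 0.1] j6 -1.52
shift tool mm [ 10.5 -10.6   0.6] dist 14.9 spin 0.5
```

```bash
python3 -m handwheel '[[0.005,-0.005,0.02,0],[0.005,-0.005,0.03,0],[0,0,0.03,0],[0,0,0.02,0],[0,0,0.005,0]]'; python3 -m handwheel '[[0,0,0,0],[0,0,0,0],[0,0,0,0],[0,0,0,0],[0,0,0,0]]'
python3 -c "
from h import *
go(.6797,-.0882,.027,68)"
```

```text
t: 4.25
tool_pos: [0.684, -0.0851, 0.0998]
tcp_rot: [2.583, 1.769, 0.028]
force: [-0.4, 1.1, -0.4]
width: 1.001
t: 4.67
tool_pos: [0.6853, -0.084, 0.104]
tcp_rot: [2.579, 1.77, 0.032]
force: [-0.3, -0.4, 0.2]
width: 1.003
t 4.67 tcp [ 0.6853 -0.084   0.104 ] heading 68.9 tilt [ 2.470e-02 -1.000e-04 -9.997e-01] w 1.003 F [-0.3 -0.4  0.2] j6 -1.51
shift tool mm [-6.6 -5.5 76.8] dist 77.3 spin 0.9
```

```bash
python3 -m handwheel '[[-0.0012,-0.001,0.01,0],[-0.0012,-0.001,0.01,0],[-0.0012,-0.001,0.01,0],[-0.0012,-0.001,0.01,0],[-0.0012,-0.001,0.01,0]]';
python3 -c "
from h import *
go(.6797,-.0882,.027,68)"
```

```text
t: 5.08
tool_pos: [0.6831, -0.0896, 0.0552]
tcp_rot: [2.572, 1.765, 0.041]
force: [0.3, 0.5, -0.2]
width: 1.002
t 5.08 tcp [ 0.6831 -0.0896  0.0552] heading 68.9 tilt [ 0.0344 -0.0032 -0.9994] w 1.002 F [ 0.3  0.5 -0.2] j6 -1.51
shift tool mm [-0.2 -4.6 28. ] dist 28.4 spin 0.9
```

```bash
python3 -m handwheel '[[0,-0.002,0.008,0],[0,-0.002,0.008,0],[0,-0.001,0.008,0],[0,0,0.003,0],[0,0,0,0]]';
python3 -c "
from h import *
go(.6797,-.0882,.027,68)"
```

```text
t: 5.5
tool_pos: [0.6747, -0.0869, 0.0188]
tcp_rot: [2.579, 1.768, 0.032]
force: [0.5, -0.1, 0.8]
width: 1.003
t 5.5 tcp [ 0.6747 -0.0869  0.0188] heading 68.9 tilt [ 2.510e-02 -3.000e-04 -9.997e-01] w 1.003 F [ 0.5 -0.1  0.8] j6 -1.51
shift tool mm [ 0.6  5.3 -8.1] dist 9.7 spin 0.9
```

```bash
python3 -m handwheel '[[0,0.002,-0.004,0],[0,0.002,-0.004,0],[0,0.001,0,0],[0,0,0,0],[0,0,0,0]]';
python3 -c "
from h import *
go(.6797,-.0882,.027,68)"
```

```text
t: 5.92
tool_pos: [0.6815, -0.0892, 0.0299]
tcp_rot: [2.576, 1.767, 0.036]
force: [-0.5, -0.4, -1.4]
width: 1.001
t 5.92 tcp [ 0.6815 -0.0892  0.0299] heading 68.9 tilt [ 0.0289 -0.0015 -0.9996] w 1.001 F [-0.5 -0.4 -1.4] j6 -1.52
shift tool mm [ 0.3 -2.1  2.9] dist 3.6 spin 0.9
```

```bash
python3 -m handwheel '[[0,-0.001,0.001,0],[0,0,0,0],[0,0,0,0],[0,0,0,0],[0,0,0,0]]' 0 25;python3 -m handwheel '[[0,0,0,0],[0,0,0,0],[0,0,0,0],[0,0,0,0],[0,0,0,0]]'
python3 -c "
from h import *
go(.4219,.2585,.2,68)"
```

```text
t: 6.33
tool_pos: [0.6813, -0.0892, 0.03]
tcp_rot: [2.575, 1.766, 0.038]
force: [1.0, -0.2, 0.0]
width: 0.734
t: 6.75
tool_pos: [0.6813, -0.0892, 0.03]
tcp_rot: [2.574, 1.766, 0.038]
force: [-0.1, 0.5, 0.6]
width: 0.735
t 6.75 tcp [ 0.6813 -0.0892  0.03  ] heading 68.9 tilt [ 0.0308 -0.0024 -0.9995] w 0.735 F [-0.1  0.5  0.6] j6 -1.52
shift tool mm [ 232.5 -362.  -178.7] dist 465.9 spin 0.9
```

```bash
python3 -m handwheel '[[0,0,-0.01,0],[0,0,-0.02,0],[0,0,-0.025,0],[0,0,-0.025,0],[0,0,-0.025,0]]';
python3 -c "
from h import *
go(.4219,.2585,.2,68)"
```

```text
t: 7.17
tool_pos: [0.6711, -0.0867, 0.1297]
tcp_rot: [2.589, 1.775, 0.018]
force: [1.1, 0.5, -2.5]
width: 0.735
t 7.17 tcp [ 0.6711 -0.0867  0.1297] heading 68.9 tilt [ 0.0111  0.0042 -0.9999] w 0.735 F [ 1.1  0.5 -2.5] j6 -1.51
shift tool mm [ 232.9 -356.2  -71.6] dist 431.5 spin 0.9
```

```bash
python3 -m handwheel '[[0.012,-0.018,-0.025,0],[0.020,-0.030,-0.02,0],[0.020,-0.030,-0.01,0],[0.020,-0.030,-0.003,0],[0.020,-0.030,0,0]]';python3 -m handwheel '[[0.022,-0.033,0,0],[0.022,-0.033,0,0],[0.022,-0.033,0,0],[0.016,-0.025,0,0],[0.010,-0.016,0,0]]';
python3 -c "
from h import *
go(.4219,.2585,.15,68)"
```

```text
t: 7.58
tool_pos: [0.5776, 0.0459, 0.1992]
tcp_rot: [2.586, 1.755, 0.035]
force: [0.7, 0.4, -0.9]
width: 0.737
t: 8.0
tool_pos: [0.4735, 0.1908, 0.1997]
tcp_rot: [2.586, 1.756, 0.04]
force: [-0.3, 0.1, -1.6]
width: 0.735
t 8.0 tcp [0.4735 0.1908 0.1997] heading 68.4 tilt [ 0.0299  0.0012 -0.9996] w 0.735 F [-0.3  0.1 -1.6] j6 -1.04
shift tool mm [ 43.3 -74.2  48.2] dist 98.6 spin 0.4
```

```bash
python3 -m handwheel '[[0.010,-0.018,0.006,0],[0.010,-0.018,0.01,0],[0.010,-0.016,0.01,0],[0.004,-0.008,0.01,0],[0,0,0.008,0]]';python3 -m handwheel '[[0,0,0,0],[0,0,0,0],[0,0,0,0],[0,0,0,0],[0,0,0,0]]';
python3 - <<'E'
from h import *
go(.4219,.2585,.1,68)
sc=cap("scene");sd=cap("side")
s,R=tool()
# tin centre approx: guess bottom z = tcp z-0.030
z0=s["tool_pos"][2]-.030
for q in fit((sc,sd),"rl",s["tool_pos"][0],s["tool_pos"][1],z0=z0): print(np.round(q,4))
g=np.hstack([cv2.resize(crop(c,"rl",q[0],q[1],0,z0,None,s=6,half=50),(400,400)) for c in(sc,sd)]);cv2.imwrite("pics/b1.png",g)
E
```

```text
t: 8.42
tool_pos: [0.4266, 0.2507, 0.157]
tcp_rot: [2.58, 1.763, 0.048]
force: [0.7, 0.1, -1.7]
width: 0.735
t: 8.83
tool_pos: [0.4279, 0.2479, 0.156]
tcp_rot: [2.581, 1.759, 0.045]
force: [-0.5, -0.7, -2.5]
width: 0.729
t 8.83 tcp [0.4279 0.2479 0.156 ] heading 68.6 tilt [ 0.0333  0.0017 -0.9994] w 0.729 F [-0.5 -0.7 -2.5] j6 -0.91
shift tool mm [  6.9 -11.2  55.8] dist 57.4 spin 0.6
[  0.4279   0.2477  83.3816 -23.4593]
[  0.4273   0.2522  79.4845 -19.4324]
[  0.4266   0.2487  88.2574 -40.0209]
```

View pics/b1.png

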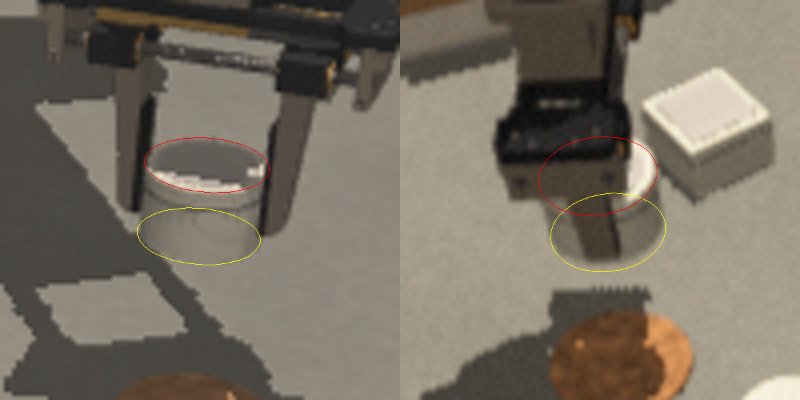

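```bash
python3 -m handwheel '[[0.002,-0.004,0.008,0],[0.002,-0.003,0.014,0],[0.002,-0.002,0.014,0],[0,0,0.014,0],[0,0,0.014,0]]';
python3 -c "
from h import *
go(.4234,.2578,.038,68)"
```

```text
t: 9.35
tool_pos: [0.4274, 0.2587, 0.0928]
tcp_rot: [2.58, 1.756, 0.06]
force: [0.1, 0.7, -1.6]
width: 0.738
t 9.35 tcp [0.4274 0.2587 0.0928] heading 68.5 tilt [ 0.0433  0.0052 -0.999 ] w 0.738 F [ 0.1  0.7 -1.6] j6 -0.88
shift tool mm [-3.5 -5.4 54.5] dist 54.9 spin 0.5
```

```bash
python3 -m handwheel '[[-0.001,-0.001,0.012,0],[-0.001,-0.001,0.010,0],[-0.001,-0.001,0.008,0],[0,-0.001,0.005,0],[0,0,0,0]]';
python3 -c "
from h import *
go(.4234,.2578,.038,68)"
```

```text
t: 9.77
tool_pos: [0.4205, 0.2573, 0.0509]
tcp_rot: [2.582, 1.757, 0.051]
force: [-0.2, -0.1, -2.0]
width: 0.737
t 9.77 tcp [0.4205 0.2573 0.0509] heading 68.5 tilt [ 0.037   0.0035 -0.9993] w 0.737 F [-0.2 -0.1 -2. ] j6 -0.88
shift tool mm [ 1.3  2.  13. ] dist 13.2 spin 0.5
```

```bash
python3 -m handwheel '[[0.0005,0.001,0.003,0],[0.0005,0.001,0.003,0],[0,0,0.002,0],[0,0,0.001,0],[0,0,0,0]]';
python3 -c "
from h import *
go(.4234,.2578,.037,68)"
```

```text
t: 10.18
tool_pos: [0.4252, 0.2582, 0.0429]
tcp_rot: [2.581, 1.756, 0.057]
force: [-0.4, -0.3, -1.3]
width: 0.737
t 10.18 tcp [0.4252 0.2582 0.0429] heading 68.5 tilt [ 0.0408  0.0048 -0.9992] w 0.737 F [-0.4 -0.3 -1.3] j6 -0.88
shift tool mm [-1.1 -1.7  5.8] dist 6.2 spin 0.5
```

```bash
python3 -m handwheel '[[-0.0005,-0.0005,0.002,0],[-0.0005,-0.0005,0.002,0],[0,0,0.001,0],[0,0,0,0],[0,0,0,0]]';
python3 -c "
from h import *
go(.4234,.2578,.037,68)"
```

```text
t: 10.6
tool_pos: [0.4248, 0.2578, 0.0382]
tcp_rot: [2.581, 1.756, 0.06]
force: [0.3, 0.3, -2.3]
width: 0.735
t 10.6 tcp [0.4248 0.2578 0.0382] heading 68.5 tilt [ 0.0426  0.0053 -0.9991] w 0.735 F [ 0.3  0.3 -2.3] j6 -0.88
shift tool mm [-0.5 -1.3  1.1] dist 1.8 spin 0.5
```

```bash
python3 -m handwheel '[[0,-0.001,0.001,0],[0,0,0.001,0],[0,0,0,0],[0,0,0,0],[0,0,0,0]]';
python3 -c "
from h import *
go(.4234,.2578,.037,68)
sc=cap('scene');sd=cap('side')
for q in fit((sc,sd),'rl',.4234,.2578,z0=.006): print(np.round(q,4))
g=np.hstack([cv2.resize(crop(c,'rl',.4219,.2585,0,.006,None,s=6,half=40),(400,400)) for c in(sc,sd)]);cv2.imwrite('pics/b2.png',g)
"
```

```text
t: 11.02
tool_pos: [0.424, 0.2583, 0.0364]
tcp_rot: [2.581, 1.756, 0.06]
force: [-0.8, -0.7, -0.9]
width: 0.735
t 11.02 tcp [0.424  0.2583 0.0364] heading 68.5 tilt [ 0.0429  0.0053 -0.9991] w 0.735 F [-0.8 -0.7 -0.9] j6 -0.88
shift tool mm [-0.6 -0.4 -0.6] dist 1.0 spin 0.5
[  0.4231   0.2584  89.0554 -25.1591]
[  0.4226   0.2623  85.6905 -15.6201]
[  0.4217   0.259   82.9667 -37.2171]
```

View pics/b2.png

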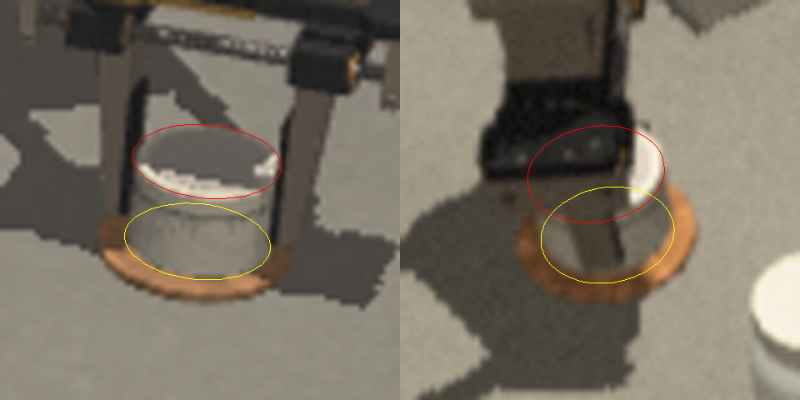

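```bash
python3 -m handwheel '[[0,0,0,0],[0,0,0,0],[0,0,0,0],[0,0,0,0],[0,0,0,0]]' 1;python3 -m handwheel '[[0,0,-0.01,0],[0,0,-0.02,0],[0,0,-0.025,0],[0,0,-0.03,0],[0,0,-0.03,0]]';
python3 -c "
from h import *
go(.4837,-.1049,.2,90)
sc=cap('scene');sd=cap('side')
for q in fit((sc,sd),'rl',.4234,.2578,z0=.006): print(np.round(q,4))
g=np.hstack([cv2.resize(crop(c,'rl',.4219,.2585,0,.006,None,s=6,half=40),(400,400)) for c in(sc,sd)]);cv2.imwrite('pics/b3.png',g)
"
```

```text
t: 11.53
tool_pos: [0.4252, 0.2587, 0.0373]
tcp_rot: [2.58, 1.755, 0.064]
force: [-0.1, 0.3, 0.1]
width: 0.995
t: 11.95
tool_pos: [0.4146, 0.2561, 0.1515]
tcp_rot: [2.584, 1.758, 0.041]
force: [1.4, 0.4, 0.6]
width: 0.999
t 11.95 tcp [0.4146 0.2561 0.1515] heading 68.4 tilt [ 0.0309  0.0016 -0.9995] w 0.999 F [1.4 0.4 0.6] j6 -0.88
shift tool mm [-309.7  198.3  -46.9] dist 370.7 spin -21.6
[  0.425    0.2597  85.6119 -27.7258]
[  0.4229   0.2625  77.9916 -26.221 ]
[  0.4234   0.2603  79.9548 -48.7077]
```

View pics/b3.png

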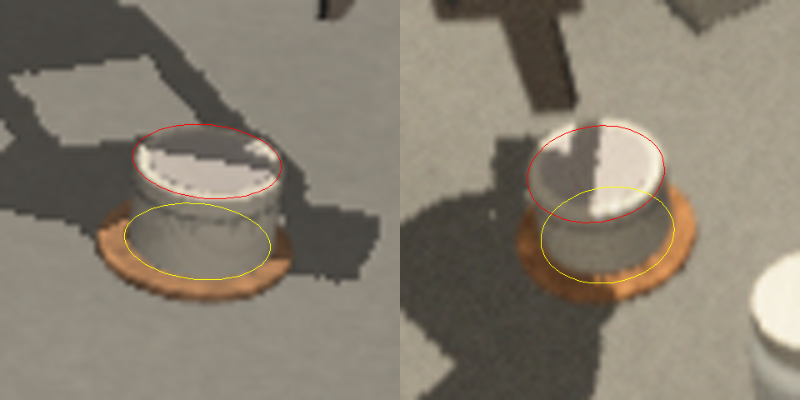

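```bash
python3 -m handwheel '[[-0.018,0.012,-0.025,0],[-0.030,0.019,-0.02,0],[-0.032,0.020,0,0],[-0.032,0.020,0,0],[-0.032,0.020,0,0]]';python3 -m handwheel '[[-0.032,0.020,0,0],[-0.032,0.020,0,0],[-0.032,0.020,0,0],[-0.026,0.016,0,0],[-0.015,0.010,0,0]]';
python3 -c "
from h import *
go(.4837,-.1049,.12,68)"
```

```text
t: 12.47
tool_pos: [0.4485, 0.0898, 0.2057]
tcp_rot: [2.568, 1.772, 0.066]
force: [0.7, 0.7, -0.1]
width: 0.999
t: 12.88
tool_pos: [0.4795, -0.0796, 0.2063]
tcp_rot: [2.569, 1.767, 0.067]
force: [-0.8, 0.9, -0.2]
width: 0.999
t 12.88 tcp [ 0.4795 -0.0796  0.2063] heading 69.1 tilt [ 0.0483  0.0058 -0.9988] w 0.999 F [-0.8  0.9 -0.2] j6 -1.64
shift tool mm [-24.1   9.3  86.3] dist 90.1 spin 1.1
```

```bash
cat >> h.py <<'E'
def st():
    s,R=tool(); az=np.arctan2(s["tool_pos"][1],s["tool_pos"][0]); v=R[:2,2]
    print("tilt rad/tan mrad",round(1000*(v@[np.cos(az),np.sin(az)]),1),round(1000*(v@[-np.sin(az),np.cos(az)]),1),"tcp",s["tool_pos"].round(4),"q",s["joints"].round(3),"vel",s["joint_vel"].round(2))
E
python3 -c "
from h import *
st()"
python3 -m handwheel '[[-0.005,0.001,0.0,0],[-0.008,0.002,0,0],[-0.005,0.001,0,0],[0,0,0,0],[0,0,0,0]]'; python3 -c "
from h import *
st()"
python3 -m handwheel '[[0,0,0,0],[0,0,0,0],[0,0,0,0],[0,0,0,0],[0,0,0,0]]'; python3 -c "
from h import *
st()"
python3 -m handwheel '[[0,0.04,0,0],[0,0,0,0],[0,0,0,0],[0,0,0,0],[0,0,0,0]]'; python3 -c "
from h import *
st()"
python3 -m handwheel '[[0,-0.01,0,0],[0,-0.01,0,0],[0,-0.01,0,0],[0,-0.01,0,0],[0,0,0,0]]'; python3 -c "
from h import *
st()"
```

```text
tilt rad/tan mrad 46.7 13.7 tcp [ 0.4795 -0.0796  0.2063] q [-0.43  -0.094  1.907  0.027  1.287 -1.642] vel [-0.41  0.22 -0.2   0.03  0.   -0.4 ]
t: 13.3
tool_pos: [0.4754, -0.1001, 0.2049]
tcp_rot: [2.575, 1.763, 0.065]
force: [0.5, -0.7, 0.0]
width: 1.003
tilt rad/tan mrad 43.4 16.5 tcp [ 0.4754 -0.1001  0.2049] q [-0.475 -0.09   1.907  0.028  1.288 -1.683] vel [ 0.01 -0.01  0.01 -0.    0.   -0.  ]
t: 13.72
tool_pos: [0.4752, -0.0964, 0.2048]
tcp_rot: [2.571, 1.771, 0.066]
force: [0.5, -0.2, 0.0]
width: 1.0
tilt rad/tan mrad 43.2 17.2 tcp [ 0.4752 -0.0964  0.2048] q [-0.468 -0.093  1.909  0.029  1.288 -1.682] vel [ 0.01 -0.    0.   -0.   -0.   -0.  ]
t: 14.13
tool_pos: [0.509, -0.108, 0.199]
tcp_rot: [2.581, 1.78, 0.055]
force: [-0.6, -0.0, 0.7]
width: 1.002
tilt rad/tan mrad 28.1 21.4 tcp [ 0.509 -0.108  0.199] q [-0.458  0.021  1.81   0.029  1.289 -1.673] vel [ 0.   -0.01 -0.   -0.   -0.   -0.  ]
t: 14.55
tool_pos: [0.4704, -0.0934, 0.2024]
tcp_rot: [2.574, 1.775, 0.062]
force: [0.7, -0.6, -1.4]
width: 0.998
tilt rad/tan mrad 37.8 18.4 tcp [ 0.4704 -0.0934  0.2024] q [-0.467 -0.101  1.921  0.029  1.29  -1.682] vel [-0.   -0.01 -0.02  0.   -0.02  0.  ]
```

```bash

python3 -m handwheel '[[0,0.04,0,0],[0,0.04,0,0],[0,0.04,0,0],[0,0,0,0],[0,0,0,0]]'; python3 -c "
from h import *
st()"
python3 -m handwheel '[[0,-0.04,0,0],[0,-0.04,0,0],[0,-0.04,0,0],[0,0,0,0],[0,0,0,0]]'; python3 -c "
from h import *
st()"
```

```text
t: 14.97
tool_pos: [0.583, -0.1355, 0.2043]
tcp_rot: [2.575, 1.776, 0.061]
force: [0.1, 0.9, -0.3]
width: 0.997
tilt rad/tan mrad 35.4 20.1 tcp [ 0.583  -0.1355  0.2043] q [-0.444  0.212  1.591  0.028  1.308 -1.659] vel [-0.01  0.08 -0.08 -0.   -0.03  0.  ]
t: 15.38
tool_pos: [0.4627, -0.0896, 0.1937]
tcp_rot: [2.583, 1.78, 0.054]
force: [0.5, -0.6, 1.1]
width: 1.001
tilt rad/tan mrad 27.4 21.0 tcp [ 0.4627 -0.0896  0.1937] q [-0.467 -0.106  1.944  0.029  1.283 -1.682] vel [ 0.01 -0.1   0.14  0.    0.04 -0.  ]
```

```bash

python3 -m handwheel '[[0,0.0,0,0],[0,0.0,0,0],[0,0.0,0,0],[0,0,0,0],[0,0,0,0]]'; python3 -c "
from h import *
st()"
python3 -m handwheel '[[0,0.02,0,0],[0,0,0,0],[0,-0.02,0,0],[0,0,0,0],[0,0,0,0]]'; python3 -c "
from h import *
st()"
python3 -m handwheel '[[0,0,0.04,0],[0,0,0,0],[0,0,-0.04,0],[0,0,0,0],[0,0,0,0]]'; python3 -c "
from h import *
st()"
```

```text
t: 15.8
tool_pos: [0.466, -0.0912, 0.1977]
tcp_rot: [2.576, 1.775, 0.06]
force: [0.3, 0.2, -0.5]
width: 0.999
tilt rad/tan mrad 36.0 18.8 tcp [ 0.466  -0.0912  0.1977] q [-0.467 -0.108  1.937  0.029  1.283 -1.682] vel [ 0.    0.02 -0.03  0.   -0.   -0.  ]
t: 16.22
tool_pos: [0.4681, -0.0924, 0.1981]
tcp_rot: [2.576, 1.775, 0.06]
force: [-0.7, -0.1, 0.2]
width: 1.002
tilt rad/tan mrad 36.2 18.7 tcp [ 0.4681 -0.0924  0.1981] q [-0.467 -0.102  1.931  0.029  1.283 -1.682] vel [ 0.   -0.02  0.02 -0.    0.02  0.  ]
t: 16.63
tool_pos: [0.4692, -0.0929, 0.2007]
tcp_rot: [2.576, 1.775, 0.061]
force: [0.0, 0.0, -0.7]
width: 1.001
tilt rad/tan mrad 36.2 18.8 tcp [ 0.4692 -0.0929  0.2007] q [-0.467 -0.101  1.925  0.029  1.288 -1.681] vel [ 0.   -0.05 -0.1   0.    0.04 -0.  ]
```

```bash
python3 -c "
from h import *
go(.4837,-.1049,.06,68)"
```

```text
t 16.63 tcp [ 0.4692 -0.0929  0.2007] heading 69.2 tilt [ 0.0392  0.0114 -0.9992] w 1.001 F [ 0.   0.  -0.7] j6 -1.68
shift tool mm [ -9.5  13.3 141. ] dist 141.9 spin 1.2
```

```bash
python3 -m handwheel '[[-0.002,0.003,0.015,0],[-0.002,0.003,0.025,0],[-0.002,0.003,0.025,0],[-0.002,0.002,0.025,0],[-0.001,0.002,0.02,0]]'; python3 -c "
from h import *
go(.4837,-.1049,.027,68);st()"
```

```text
t: 17.05
tool_pos: [0.4938, -0.1102, 0.1016]
tcp_rot: [2.555, 1.762, 0.08]
force: [-0.3, 1.0, -1.4]
width: 0.997
t 17.05 tcp [ 0.4938 -0.1102  0.1016] heading 69.2 tilt [ 6.33e-02 -7.00e-04 -9.98e-01] w 0.997 F [-0.3  1.  -1.4] j6 -1.7
shift tool mm [ -0.2 -15.7  73.8] dist 75.5 spin 1.2
tilt rad/tan mrad 61.9 13.1 tcp [ 0.4938 -0.1102  0.1016] q [-0.477  0.078  1.96   0.033  1.047 -1.7  ] vel [-0.    0.46  0.02  0.01 -0.52 -0.02]
```

```bash
python3 -m handwheel '[[0,-0.003,0.012,0],[0,-0.003,0.012,0],[0,-0.003,0.012,0],[0,-0.002,0.008,0],[0,0,0,0]]'; python3 -c "
from h import *
go(.4837,-.1049,.027,68);st()"
```

```text
t: 17.47
tool_pos: [0.4876, -0.1073, 0.0546]
tcp_rot: [2.557, 1.762, 0.08]
force: [0.4, 0.2, -1.2]
width: 1.005
t 17.47 tcp [ 0.4876 -0.1073  0.0546] heading 69.2 tilt [ 6.220e-02 -1.000e-04 -9.981e-01] w 1.005 F [ 0.4  0.2 -1.2] j6 -1.7
shift tool mm [ 0.2 -6.1 27.3] dist 28.0 spin 1.2
tilt rad/tan mrad 60.8 13.3 tcp [ 0.4876 -0.1073  0.0546] q [-0.477  0.142  2.     0.035  0.945 -1.704] vel [ 0.   -0.01 -0.03 -0.    0.02  0.  ]
```

```bash
python3 -m handwheel '[[0,-0.002,0.006,0],[0,-0.002,0.008,0],[0,-0.001,0.005,0],[0,0,0.002,0],[0,0,0,0]]'; python3 -c "
from h import *
go(.4837,-.1049,.027,68);st()"
```

```text
t: 17.88
tool_pos: [0.4867, -0.1067, 0.0345]
tcp_rot: [2.552, 1.76, 0.083]
force: [0.2, 0.3, 1.0]
width: 1.0
t 17.88 tcp [ 0.4867 -0.1067  0.0345] heading 69.2 tilt [ 0.0671 -0.0026 -0.9977] w 1.0 F [0.2 0.3 1. ] j6 -1.71
shift tool mm [ 0.5 -3.9  7.2] dist 8.3 spin 1.2
tilt rad/tan mrad 66.1 11.8 tcp [ 0.4867 -0.1067  0.0345] q [-0.477  0.174  2.013  0.037  0.894 -1.706] vel [-0.  0. -0. -0.  0. -0.]
```

```bash
python3 -m handwheel '[[0,-0.002,0.002,0],[0,-0.001,0.002,0],[0,0,0,0],[0,0,0,0],[0,0,0,0]]'; python3 -m handwheel '[[0,0,0,0],[0,0,0,0],[0,0,0,0],[0,0,0,0],[0,0,0,0]]' 0 20; python3 -m handwheel '[[0,0,0,0],[0,0,0,0],[0,0,0,0],[0,0,0,0],[0,0,0,0]]';  python3 -c "
from h import *
go(.4837,-.1049,.027,68);st()"
```

```text
t: 18.3
tool_pos: [0.4847, -0.1059, 0.0307]
tcp_rot: [2.551, 1.759, 0.085]
force: [-0.2, -0.2, 0.7]
width: 1.002
t: 18.72
tool_pos: [0.4852, -0.1062, 0.0313]
tcp_rot: [2.55, 1.758, 0.086]
force: [0.1, 0.7, 1.2]
width: 0.659
t: 19.13
tool_pos: [0.4852, -0.1062, 0.0313]
tcp_rot: [2.55, 1.758, 0.085]
force: [0.2, -0.5, 0.6]
width: 0.571
t 19.13 tcp [ 0.4852 -0.1062  0.0313] heading 69.2 tilt [ 0.0697 -0.0041 -0.9976] w 0.571 F [ 0.2 -0.5  0.6] j6 -1.71
shift tool mm [ 0.6 -2.1  4.2] dist 4.7 spin 1.2
tilt rad/tan mrad 68.9 10.9 tcp [ 0.4852 -0.1062  0.0313] q [-0.477  0.175  2.02   0.037  0.883 -1.707] vel [ 0. -0.  0.  0. -0.  0.]
```

```bash
python3 -m handwheel '[[0,0,-0.02,0],[0,0,-0.035,0],[0,0,-0.04,0],[0,0,-0.04,0],[0,0,-0.03,0]]';  python3 -c "
from h import *
go(.4219,.2585,.2,68);st()"
```

```text
t: 19.55
tool_pos: [0.4663, -0.102, 0.1916]
tcp_rot: [2.568, 1.77, 0.068]
force: [0.7, -0.6, -1.0]
width: 0.572
t 19.55 tcp [ 0.4663 -0.102   0.1916] heading 69.2 tilt [ 0.0484  0.0071 -0.9988] w 0.572 F [ 0.7 -0.6 -1. ] j6 -1.7
shift tool mm [ 321.3 -169.4   -8. ] dist 363.3 spin 1.2
tilt rad/tan mrad 45.7 17.3 tcp [ 0.4663 -0.102   0.1916] q [-0.488 -0.103  1.945  0.03   1.26  -1.704] vel [-0.03 -0.46 -0.31 -0.01  0.8   0.  ]
```

```bash
python3 -m handwheel '[[0.012,-0.006,0,0],[0.022,-0.012,0,0],[0.022,-0.012,0,0],[0.022,-0.012,0,0],[0.022,-0.012,0,0]]';  python3 -c "
from h import *
st()"; python3 -m handwheel '[[0.022,-0.012,0,0],[0.022,-0.012,0,0],[0.022,-0.012,0,0],[0.022,-0.012,0,0],[0.022,-0.012,0,0]]';  python3 -c "
from h import *
st()";  python3 -m handwheel '[[0.022,-0.012,0,0],[0.022,-0.012,0,0],[0.022,-0.012,0,0],[0.022,-0.012,0,0],[0.01,-0.006,0,0]]';  python3 -c "
from h import *
go(.4219,.2585,.2,68)
st()"; 
```

```text
t: 19.97
tool_pos: [0.4561, 0.0081, 0.2013]
tcp_rot: [2.56, 1.749, 0.082]
force: [-0.3, 0.1, -1.6]
width: 0.574
tilt rad/tan mrad 65.8 -4.0 tcp [0.4561 0.0081 0.2013] q [-0.258 -0.191  2.004  0.015  1.264 -1.461] vel [ 0.68 -0.13  0.12 -0.05 -0.    0.69]
t: 20.38
tool_pos: [0.4372, 0.1384, 0.1986]
tcp_rot: [2.563, 1.748, 0.08]
force: [0.4, 0.1, -1.2]
width: 0.57
tilt rad/tan mrad 60.3 -21.7 tcp [0.4372 0.1384 0.1986] q [ 0.046 -0.176  1.997 -0.006  1.257 -1.15 ] vel [ 0.74  0.15 -0.12 -0.05 -0.03  0.75]
t: 20.8
tool_pos: [0.4187, 0.2566, 0.1954]
tcp_rot: [2.563, 1.752, 0.076]
force: [0.8, 0.3, -0.9]
width: 0.573
t 20.8 tcp [0.4187 0.2566 0.1954] heading 68.7 tilt [ 0.0606 -0.002  -0.9982] w 0.573 F [ 0.8  0.3 -0.9] j6 -0.88
shift tool mm [ 3.   2.6 -4.4] dist 6.0 spin 0.7
tilt rad/tan mrad 50.6 -33.3 tcp [0.4187 0.2566 0.1954] q [ 0.316 -0.072  1.91  -0.022  1.247 -0.876] vel [ 0.31  0.15 -0.13 -0.04 -0.    0.3 ]
```

```bash
python3 -m handwheel '[[0,0,0.01,0],[0,0,0.015,0],[0,0,0.015,0],[0,0,0.012,0],[0,0,0.005,0]]'; python3 -m handwheel '[[0,0,0,0],[0,0,0,0],[0,0,0,0],[0,0,0,0],[0,0,0,0]]'; python3 - <<'E'
from h import *
go(.4237,.2577,.085,68)
st()
sc=cap("scene");sd=cap("side")
s,R=tool()
z0=s["tool_pos"][2]-.0313
for q in fit((sc,sd),"rm",s["tool_pos"][0],s["tool_pos"][1],z0=z0): print(np.round(q,4))
for q in fit((sc,sd),"rl",.4222,.259,z0=.006): print(np.round(q,4))
g=np.hstack([cv2.resize(crop(c,"rl",.4222,.259,0,.006,None,s=6,half=50),(400,400)) for c in(sc,sd)]);cv2.imwrite("pics/c1.png",g)
E
```

```text
t: 21.22
tool_pos: [0.4211, 0.2574, 0.1339]
tcp_rot: [2.558, 1.759, 0.075]
force: [-0.9, 0.1, -1.0]
width: 0.573
t: 21.63
tool_pos: [0.4205, 0.2549, 0.1323]
tcp_rot: [2.561, 1.756, 0.07]
force: [-1.0, 0.3, -0.7]
width: 0.573
t 21.63 tcp [0.4205 0.2549 0.1323] heading 68.9 tilt [ 0.0572 -0.004  -0.9984] w 0.573 F [-1.   0.3 -0.7] j6 -0.88
shift tool mm [ 3.  -0.6 47.4] dist 47.5 spin 0.9
tilt rad/tan mrad 46.8 -33.1 tcp [0.4205 0.2549 0.1323] q [ 0.312  0.008  1.964 -0.024  1.116 -0.88 ] vel [-0.   -0.01 -0.01  0.    0.   -0.  ]
[  0.4219   0.2548  87.8254 -22.8407]
[  0.4191   0.2578  83.0419 -15.1189]
[  0.4195   0.2555  87.884  -34.5373]
[  0.4255   0.2597  88.1823 -21.0469]
[  0.4222   0.2612  81.5326 -22.6079]
[  0.4232   0.2611   2.9255 -40.6934]
```

View pics/c1.png

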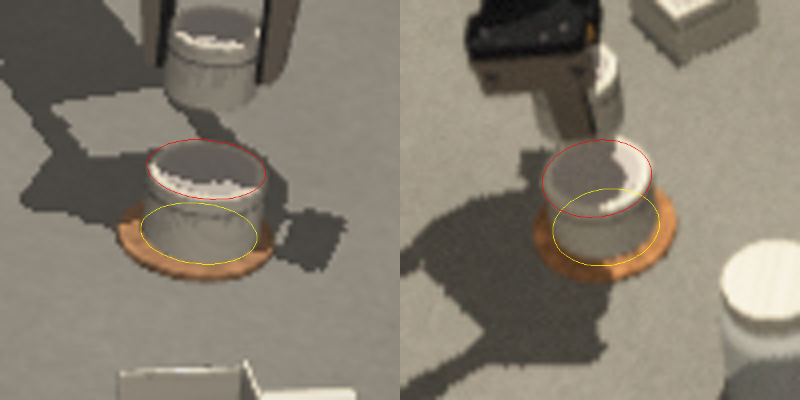

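```bash
python3 -m handwheel '[[0.001,0,0.008,0],[0.001,0,0.009,0],[0.001,0,0.009,0],[0,0,0.005,0],[0,0,0,0]]'; python3 -c "
from h import *
go(.4240,.2590,.0818,68)
st()"
```

```text
t: 22.15
tool_pos: [0.4242, 0.2583, 0.0991]
tcp_rot: [2.56, 1.757, 0.073]
force: [0.5, 0.8, -0.9]
width: 0.572
t 22.15 tcp [0.4242 0.2583 0.0991] heading 69.0 tilt [ 0.0593 -0.0032 -0.9982] w 0.572 F [ 0.5  0.8 -0.9] j6 -0.87
shift tool mm [ 0.2 -1.4 17.2] dist 17.3 spin 1.0
tilt rad/tan mrad 49.0 -33.6 tcp [0.4242 0.2583 0.0991] q [ 0.317  0.069  1.975 -0.025  1.042 -0.874] vel [ 0.    0.01  0.    0.   -0.    0.  ]
```

```bash
python3 -m handwheel '[[0,0,0.004,0],[0,-0.001,0.005,0],[0,0,0.003,0],[0,0,0,0],[0,0,0,0]]'; python3 -c "
from h import *
go(.4240,.2590,.0818,68)
st()"
```

```text
t: 22.57
tool_pos: [0.4232, 0.2585, 0.0845]
tcp_rot: [2.56, 1.757, 0.07]
force: [-0.5, -0.5, -1.2]
width: 0.573
t 22.57 tcp [0.4232 0.2585 0.0845] heading 69.0 tilt [ 0.057  -0.004  -0.9984] w 0.573 F [-0.5 -0.5 -1.2] j6 -0.87
shift tool mm [0.7 0.4 2.8] dist 2.9 spin 1.0
tilt rad/tan mrad 46.6 -33.1 tcp [0.4232 0.2585 0.0845] q [ 0.318  0.092  1.984 -0.025  1.013 -0.872] vel [-0.    0.01  0.    0.   -0.   -0.  ]
```

```bash
python3 -m handwheel '[[0,0.001,0.002,0],[0,0,0.001,0],[0,0,0,0],[0,0,0,0],[0,0,0,0]]'; python3 - <<'E'
from h import *
go(.4240,.2590,.0818,68)
st()
sc=cap("scene");sd=cap("side")
for q in fit((sc,sd),"rm",.423,.260,z0=.05): print(np.round(q,4))
g=np.hstack([cv2.resize(crop(c,"rm",.423,.260,0,.05,None,s=6,half=50),(400,400)) for c in(sc,sd)]);cv2.imwrite("pics/c2.png",g)
E
```

```text
t: 22.98
tool_pos: [0.4252, 0.2583, 0.0822]
tcp_rot: [2.56, 1.757, 0.072]
force: [-0.1, -0.3, -1.6]
width: 0.574
t 22.98 tcp [0.4252 0.2583 0.0822] heading 69.0 tilt [ 0.0588 -0.0035 -0.9983] w 0.574 F [-0.1 -0.3 -1.6] j6 -0.87
shift tool mm [ 0.2 -1.4  0.3] dist 1.4 spin 1.0
tilt rad/tan mrad 48.5 -33.5 tcp [0.4252 0.2583 0.0822] q [ 0.316  0.099  1.982 -0.026  1.006 -0.874] vel [ 0. -0. -0.  0.  0.  0.]
[  0.4253   0.2583  83.4128 -21.3556]
[  0.4232   0.2604  89.4357 -12.8121]
[  0.4237   0.2592  86.9008 -32.5172]
```

View pics/c2.png

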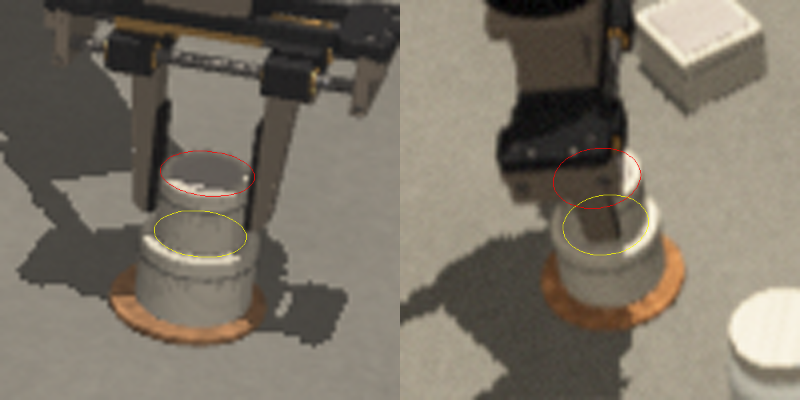

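```bash
python3 -m handwheel '[[0,-0.001,0.001,0],[0,0,0,0],[0,0,0,0],[0,0,0,0],[0,0,0,0]]'; python3 -m handwheel '[[0,0,0,0],[0,0,0,0],[0,0,0,0],[0,0,0,0],[0,0,0,0]]' 1;python3 -m handwheel '[[0,0,-0.01,0],[0,0,-0.02,0],[0,0,-0.025,0],[0,0,-0.03,0],[0,0,-0.03,0]]';
python3 -c "
from h import *
go(.6667,.0725,.2,90);st()"
```

```text
t: 23.5
tool_pos: [0.4246, 0.2588, 0.0815]
tcp_rot: [2.559, 1.757, 0.074]
force: [0.6, -0.4, -1.4]
width: 0.572
t: 23.92
tool_pos: [0.4253, 0.2591, 0.0822]
tcp_rot: [2.559, 1.757, 0.076]
force: [-0.2, 0.1, 0.2]
width: 0.912
t: 24.33
tool_pos: [0.4131, 0.2575, 0.1961]
tcp_rot: [2.563, 1.759, 0.053]
force: [0.3, -0.5, 0.2]
width: 1.002
t 24.33 tcp [0.4131 0.2575 0.1961] heading 68.9 tilt [ 0.0464 -0.0076 -0.9989] w 1.002 F [ 0.3 -0.5  0.2] j6 -0.87
shift tool mm [-81.5 303.1   9.2] dist 314.0 spin -21.1
tilt rad/tan mrad 35.3 -31.0 tcp [0.4131 0.2575 0.1961] q [ 0.323 -0.072  1.908 -0.023  1.265 -0.874] vel [ 0.02 -0.45 -0.34  0.01  0.81 -0.  ]
```

```bash
python3 -m handwheel '[[-0.005,0.015,0,0],[-0.008,0.030,0,0],[-0.010,0.037,0,0],[-0.010,0.037,0,0],[-0.010,0.037,0,0]]' 0.6;python3 -m handwheel '[[-0.010,0.037,0,0],[-0.010,0.037,0,-7],[-0.010,0.035,0,-7],[0,0.015,0,-7],[0,0.0,0,0]]'; python3 -c "
from h import *
go(.6667,.0725,.1,90);st()"
```

```text
t: 24.75
tool_pos: [0.5474, 0.165, 0.2191]
tcp_rot: [2.549, 1.771, 0.083]
force: [-0.6, 0.8, 0.3]
width: 0.663
t: 25.17
tool_pos: [0.6658, 0.0911, 0.2319]
tcp_rot: [2.164, 2.203, 0.076]
force: [-0.5, 0.8, 0.4]
width: 0.603
t 25.17 tcp [0.6658 0.0911 0.2319] heading 91.0 tilt [ 0.072  -0.0015 -0.9974] w 0.603 F [-0.5  0.8  0.4] j6 -1.63
shift tool mm [-18.2  -8.9 131.6] dist 133.2 spin 1.0
tilt rad/tan mrad 71.1 -11.2 tcp [0.6658 0.0911 0.2319] q [-0.044  0.351  1.368  0.002  1.35  -1.633] vel [-0.03 -0.01 -0.   -0.01  0.02  0.1 ]
```

```bash
python3 -m handwheel '[[0,0.04,0,0],[0,0,0,0],[0,0,0,0],[0,0,0,0],[0,0,0,0]]';python3 -c "
from h import *
st()"; python3 -m handwheel '[[0,-0.008,0,0],[0,-0.008,0,0],[0,-0.008,0,0],[0,-0.008,0,0],[0,-0.008,0,0]]';python3 -c "
from h import *
st()";python3 -m handwheel '[[0,0,0,0],[0,0,0,0],[0,-0.04,0,0],[0,0,0,0],[0,0,0,0]]';python3 -c "
from h import *
st()"; python3 -m handwheel '[[0,0.008,0,0],[0,0.008,0,0],[0,0.008,0,0],[0,0.008,0,0],[0,0.008,0,0]]';python3 -c "
from h import *
st()"
```

```text
t: 25.58
tool_pos: [0.6982, 0.0929, 0.2243]
tcp_rot: [2.189, 2.203, 0.054]
force: [-0.7, 0.7, 0.5]
width: 0.602
tilt rad/tan mrad 49.2 -6.9 tcp [0.6982 0.0929 0.2243] q [-0.039  0.458  1.244  0.002  1.39  -1.617] vel [ 0.01 -0.03  0.01  0.    0.    0.02]
t: 26.0
tool_pos: [0.6547, 0.0952, 0.2312]
tcp_rot: [2.184, 2.195, 0.067]
force: [0.1, -0.2, 0.0]
width: 0.597
tilt rad/tan mrad 61.0 -9.3 tcp [0.6547 0.0952 0.2312] q [-0.039  0.333  1.392  0.002  1.355 -1.615] vel [ 0.   -0.31  0.35  0.   -0.08  0.  ]
t: 26.42
tool_pos: [0.6057, 0.0968, 0.2254]
tcp_rot: [2.19, 2.2, 0.058]
force: [0.9, 0.1, 1.2]
width: 0.604
tilt rad/tan mrad 52.3 -8.1 tcp [0.6057 0.0968 0.2254] q [-0.039  0.22   1.539  0.002  1.329 -1.615] vel [ 0.01 -0.07  0.15  0.    0.05  0.  ]
t: 26.83
tool_pos: [0.6536, 0.0974, 0.234]
tcp_rot: [2.184, 2.193, 0.071]
force: [-0.7, -0.3, 0.1]
width: 0.604
tilt rad/tan mrad 63.9 -9.4 tcp [0.6536 0.0974 0.234 ] q [-0.036  0.327  1.394  0.002  1.356 -1.611] vel [ 0.01  0.28 -0.4  -0.    0.07  0.01]
```

```bash
python3 -m handwheel '[[0,0,0,0],[0,0.04,0,0],[0,0,0,0],[0,0,0,0],[0,0,0,0]]';python3 -c "
from h import *
st()"; python3 -m handwheel '[[0,-0.04,0,0],[0,0,0,0],[0,0,0,0],[0,0,0,0],[0,0,0,0]]';python3 -c "
from h import *
st()"; python3 -m handwheel '[[0,0.04,0,0],[0,0,0,0],[0,0,0,0],[0,0,0,0],[0,0,0,0]]';python3 -c "
from h import *
st()"
```

```text
t: 27.25
tool_pos: [0.6966, 0.097, 0.2295]
tcp_rot: [2.189, 2.196, 0.062]
force: [-0.1, -0.3, 0.7]
width: 0.599
tilt rad/tan mrad 56.1 -7.6 tcp [0.6966 0.097  0.2295] q [-0.034  0.446  1.249  0.002  1.39  -1.608] vel [ 0.    0.02 -0.03  0.    0.01 -0.  ]
t: 27.67
tool_pos: [0.6497, 0.0972, 0.2205]
tcp_rot: [2.196, 2.203, 0.049]
force: [-0.2, 0.3, 1.2]
width: 0.601
tilt rad/tan mrad 43.1 -5.6 tcp [0.6497 0.0972 0.2205] q [-0.036  0.342  1.401  0.002  1.355 -1.611] vel [ 0.   -0.02 -0.01  0.    0.    0.  ]
t: 28.08
tool_pos: [0.6905, 0.0975, 0.2201]
tcp_rot: [2.198, 2.205, 0.045]
force: [0.2, 0.4, 0.2]
width: 0.604
tilt rad/tan mrad 39.6 -4.6 tcp [0.6905 0.0975 0.2201] q [-0.034  0.449  1.263  0.002  1.389 -1.608] vel [ 0.   -0.01 -0.02 -0.   -0.    0.  ]
```

```bash
python3 -m handwheel '[[0,-0.04,0,0],[0,0,0,0],[0,0,0,0],[0,0,0,0],[0,0,0,0]]';python3 -m handwheel '[[0,0.04,0,0],[0,0,0,0],[0,0,0,0],[0,0,0,0],[0,0,0,0]]';python3 -c "
from h import *
st()"; python3 -m handwheel '[[-0.02,-0.035,0,0],[0,0,0,0],[0,0,0,0],[0,0,0,0],[0,0,0,0]]';python3 -c "
from h import *
st()";python3 -m handwheel '[[0,0,0.04,0],[0,0,0,0],[0,0,0,0],[0,0,0,0],[0,0,0,0]]';python3 -c "
from h import *
st()
go(.6667,.0725,.1,90)"
```

```text
t: 28.5
tool_pos: [0.6441, 0.0976, 0.2152]
tcp_rot: [2.202, 2.21, 0.037]
force: [-0.2, -0.0, 0.1]
width: 0.602
t: 28.92
tool_pos: [0.685, 0.0979, 0.214]
tcp_rot: [2.204, 2.212, 0.032]
force: [-0.5, -1.2, 0.2]
width: 0.599
tilt rad/tan mrad 28.0 -2.6 tcp [0.685  0.0979 0.214 ] q [-0.033  0.448  1.276  0.002  1.389 -1.608] vel [-0.   -0.01 -0.03 -0.   -0.    0.  ]
t: 29.33
tool_pos: [0.6455, 0.0777, 0.2117]
tcp_rot: [2.205, 2.214, 0.029]
force: [1.1, -0.3, 0.4]
width: 0.601
tilt rad/tan mrad 24.3 -1.4 tcp [0.6455 0.0777 0.2117] q [-0.067  0.345  1.414  0.003  1.358 -1.643] vel [ 0.   -0.02 -0.01 -0.    0.    0.  ]
t: 29.75
tool_pos: [0.6539, 0.0784, 0.1826]
tcp_rot: [2.194, 2.206, 0.047]
force: [0.3, -0.2, 0.5]
width: 0.599
tilt rad/tan mrad 42.5 -4.6 tcp [0.6539 0.0784 0.1826] q [-0.065  0.375  1.435  0.003  1.289 -1.642] vel [ 0.   -0.01 -0.02 -0.    0.02  0.  ]
t 29.75 tcp [0.6539 0.0784 0.1826] heading 90.3 tilt [ 4.270e-02  5.000e-04 -9.991e-01] w 0.599 F [ 0.3 -0.2  0.5] j6 -1.64
shift tool mm [-6.   9.3 83. ] dist 83.8 spin 0.3
```

```bash
python3 -m handwheel '[[-0.001,0.001,0.006,0],[-0.001,0.001,0.006,0],[-0.001,0.001,0.006,0],[-0.001,0,0.006,0],[-0.001,0,0.006,0]]';python3 -c "
from h import *
st()"; python3 -m handwheel '[[0,0,0.006,0],[0,0,0.006,0],[0,0,0.006,0],[0,0,0.006,0],[0,0,0.006,0]]';python3 -c "
from h import *
st()"; python3 -m handwheel '[[0,0,0.006,0],[0,0,0.006,0],[0,0,0.006,0],[0,0,0.006,0],[0,0,0.006,0]]';python3 -c "
from h import *
st()
go(.6667,.0725,.027,90)"
```

```text
t: 30.17
tool_pos: [0.6627, 0.073, 0.1572]
tcp_rot: [2.188, 2.2, 0.059]
force: [-0.2, 0.9, 0.3]
width: 0.602
tilt rad/tan mrad 53.3 -6.1 tcp [0.6627 0.073  0.1572] q [-0.073  0.41   1.442  0.004  1.236 -1.651] vel [-0.02  0.08  0.05  0.   -0.14 -0.02]
t: 30.58
tool_pos: [0.6634, 0.0726, 0.1223]
tcp_rot: [2.19, 2.202, 0.055]
force: [-0.1, -0.7, 0.5]
width: 0.601
tilt rad/tan mrad 50.4 -5.6 tcp [0.6634 0.0726 0.1223] q [-0.073  0.449  1.462  0.004  1.18  -1.651] vel [ 0.    0.1   0.04  0.   -0.14 -0.  ]
t: 31.0
tool_pos: [0.6648, 0.0728, 0.0886]
tcp_rot: [2.19, 2.202, 0.055]
force: [-0.4, -0.2, -0.2]
width: 0.6
tilt rad/tan mrad 49.7 -5.4 tcp [0.6648 0.0728 0.0886] q [-0.073  0.492  1.476  0.004  1.124 -1.651] vel [ 0.    0.11  0.03 -0.   -0.13  0.  ]
t 31.0 tcp [0.6648 0.0728 0.0886] heading 90.3 tilt [ 0.05    0.     -0.9988] w 0.6 F [-0.4 -0.2 -0.2] j6 -1.65
shift tool mm [-0.3 -1.1 61.7] dist 61.7 spin 0.3
```

```bash
python3 -m handwheel '[[0,0,0.006,0],[0,0,0.006,0],[0,0,0.005,0],[0,0,0.004,0],[0,0,0.003,0]]';python3 -c "
from h import *
st()
go(.6667,.0725,.027,90)
cap('wrist','w3')"
```

```text
t: 31.42
tool_pos: [0.6656, 0.0729, 0.061]
tcp_rot: [2.191, 2.203, 0.054]
force: [0.1, 0.7, -0.3]
width: 0.602
tilt rad/tan mrad 48.4 -5.2 tcp [0.6656 0.0729 0.061 ] q [-0.073  0.53   1.483  0.004  1.08  -1.651] vel [ 0.    0.06  0.01  0.   -0.06 -0.  ]
t 31.42 tcp [0.6656 0.0729 0.061 ] heading 90.3 tilt [ 4.870e-02  1.000e-04 -9.988e-01] w 0.602 F [ 0.1  0.7 -0.3] j6 -1.65
shift tool mm [-0.4 -0.6 34. ] dist 34.0 spin 0.3
```

View pics/w3.png

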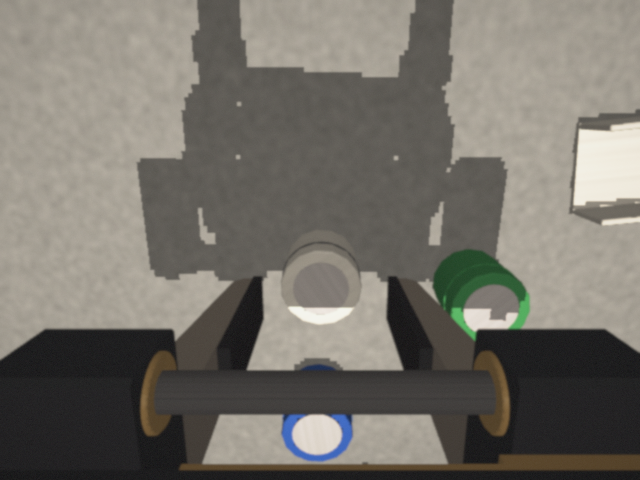

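The wrist view shows the plain tin at (321,290), midway between the fingers. Green at (490,300) clears the right finger, and blue at (317,430) is well behind.

```bash
python3 -m handwheel '[[0,0,0.006,0],[0,0,0.006,0],[0,0,0.006,0],[0,0,0.005,0],[0,0,0.003,0]]';python3 -m handwheel '[[0,0,0,0],[0,0,0,0],[0,0,0,0],[0,0,0,0],[0,0,0,0]]' 0 15; python3 -m handwheel '[[0,0,0,0],[0,0,0,0],[0,0,0,0],[0,0,0,0],[0,0,0,0]]';python3 -c "
from h import *
st()
go(.6667,.0725,.027,90)
"
```

```text
t: 31.88
tool_pos: [0.6675, 0.0728, 0.0331]
tcp_rot: [2.19, 2.202, 0.055]
force: [0.5, -0.4, 0.1]
width: 0.602
t: 32.3
tool_pos: [0.6669, 0.0728, 0.0318]
tcp_rot: [2.191, 2.203, 0.053]
force: [-0.8, 0.2, -0.5]
width: 0.407
t: 32.72
tool_pos: [0.6672, 0.0729, 0.0324]
tcp_rot: [2.19, 2.203, 0.054]
force: [0.4, 0.2, -0.9]
width: 0.413
tilt rad/tan mrad 48.9 -5.3 tcp [0.6672 0.0729 0.0324] q [-0.072  0.572  1.486  0.004  1.035 -1.651] vel [ 0.  0. -0.  0. -0. -0.]
t 32.72 tcp [0.6672 0.0729 0.0324] heading 90.3 tilt [ 0.0492  0.     -0.9988] w 0.413 F [ 0.4  0.2 -0.9] j6 -1.65
shift tool mm [-0.4 -0.7  5.4] dist 5.5 spin 0.3
```

```bash
python3 -m handwheel '[[0,0,-0.02,0],[0,0,-0.035,0],[0,0,-0.04,0],[0,0,-0.035,0],[0,0,-0.02,0]]'; python3 -m handwheel '[[0,0,-0.01,0],[0,0,0,0],[0,0,0,0],[0,0,0,0],[0,0,0,0]]';python3 -c "
from h import *
st()
go(.423,.26,.2,90)
"
```

```text
t: 33.13
tool_pos: [0.6541, 0.0731, 0.1786]
tcp_rot: [2.201, 2.212, 0.036]
force: [1.6, -0.5, -0.2]
width: 0.41
t: 33.55
tool_pos: [0.6556, 0.073, 0.1925]
tcp_rot: [2.197, 2.209, 0.043]
force: [0.9, 0.2, -0.6]
width: 0.408
tilt rad/tan mrad 37.9 -3.3 tcp [0.6556 0.073  0.1925] q [-0.074  0.373  1.417  0.004  1.313 -1.651] vel [ 0.    0.02  0.02  0.   -0.01 -0.  ]
t 33.55 tcp [0.6556 0.073  0.1925] heading 90.3 tilt [ 3.800e-02  9.000e-04 -9.993e-01] w 0.408 F [ 0.9  0.2 -0.6] j6 -1.65
shift tool mm [ 188.3 -231.1  -16.2] dist 298.5 spin 0.3
```

```bash
python3 - <<'E'
from h import *
sc=cap("scene");sd=cap("side")
for q in fit((sc,sd),"rm",.423,.260,z0=.05): print("rm",np.round(q,4))
for q in fit((sc,sd),"rl",.423,.260,z0=.006): print("rl",np.round(q,4))
q=fit((sc,sd),"rm",.423,.260,z0=.05)[-1]
g=np.hstack([cv2.resize(crop(c,"rm",q[0],q[1],0,.05,None,s=8,half=40),(400,400)) for c in(sc,sd)]);cv2.imwrite("pics/c3.png",g)
E
```

```text
rm [  0.4246   0.2603   1.7941 -27.0287]
rm [  0.4236   0.2628   2.6515 -34.0402]
rm [  0.4239   0.2614  85.0421 -57.8532]
rl [  0.4248   0.2599  86.9059 -22.4941]
rl [  0.4225   0.2614  85.1985 -26.7177]
rl [  0.4229   0.2605  86.5961 -46.886 ]
```

View pics/c3.png

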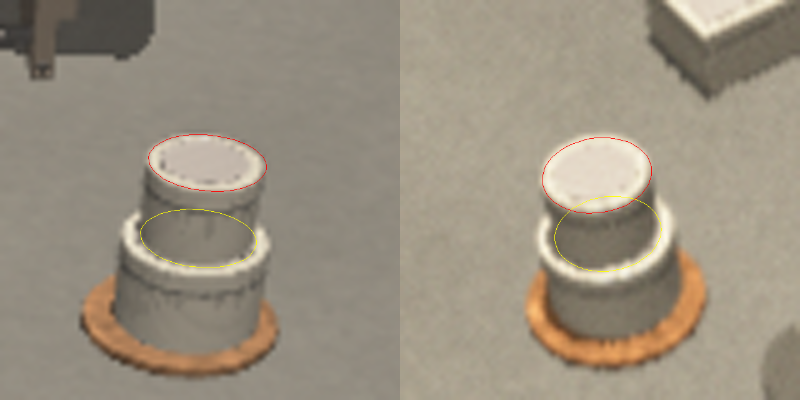

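```bash
python3 -m handwheel '[[0.012,-0.015,-0.005,0],[0.019,-0.024,-0.005,0],[0.022,-0.027,0,0],[0.022,-0.027,0,0],[0.022,-0.027,0,0]]'; python3 -m handwheel '[[0.022,-0.027,0,0],[0.022,-0.027,0,0],[0.019,-0.022,0,0],[0.012,-0.014,0,0],[0.004,-0.005,0,0]]';python3 -c "
from h import *
st()
go(.4243,.261,.15,90)
"
```

```text
t: 34.07
tool_pos: [0.5322, 0.1672, 0.191]
tcp_rot: [2.21, 2.202, 0.032]
force: [-0.2, 0.9, -0.1]
width: 0.41
t: 34.48
tool_pos: [0.4252, 0.2514, 0.182]
tcp_rot: [2.213, 2.211, 0.018]
force: [0.2, -0.1, -0.6]
width: 0.407
tilt rad/tan mrad 14.4 -10.5 tcp [0.4252 0.2514 0.182 ] q [ 0.293 -0.021  1.887 -0.007  1.259 -1.275] vel [ 0.14 -0.07  0.09 -0.02 -0.01  0.13]
t 34.48 tcp [0.4252 0.2514 0.182 ] heading 89.9 tilt [ 0.0178 -0.0017 -0.9998] w 0.407 F [ 0.2 -0.1 -0.6] j6 -1.27
shift tool mm [ 9.6 -1.5 31.9] dist 33.4 spin -0.1
```

```bash
python3 -m handwheel '[[0.004,0,0,0],[0.003,0,0.03,0],[0,0,0,0],[0,0,0,0],[0,0,0,0]]';python3 - <<'E'
from h import *
st()
go(.4243,.261,.1235,90)
sc=cap("scene");sd=cap("side");s,R=tool();z0=s["tool_pos"][2]-.0324
for q in fit((sc,sd),"rs",*s["tool_pos"][:2],z0=z0): print("rs",np.round(q,4))
g=np.hstack([cv2.resize(crop(c,"rs",q[0],q[1],0,z0,None,s=8,half=40),(400,400)) for c in(sc,sd)]);cv2.imwrite("pics/c4.png",g)
E
```

```text
t: 34.9
tool_pos: [0.427, 0.2581, 0.1509]
tcp_rot: [2.211, 2.211, 0.015]
force: [-1.4, 0.0, -0.8]
width: 0.409
tilt rad/tan mrad 13.0 -11.5 tcp [0.427  0.2581 0.1509] q [ 0.306  0.029  1.902 -0.009  1.195 -1.261] vel [-0.01  0.   -0.04 -0.    0.01 -0.  ]
t 34.9 tcp [0.427  0.2581 0.1509] heading 90.0 tilt [ 0.017  -0.0032 -0.9998] w 0.409 F [-1.4  0.  -0.8] j6 -1.26
shift tool mm [ 3.  -3.2 27.4] dist 27.7 spin -0.0
rs [  0.4275   0.2595   4.8756 -18.668 ]
rs [  0.4204   0.2285  84.2729 -18.6711]
rs [  0.427    0.2594  85.5106 -30.0265]
```

View pics/c4.png

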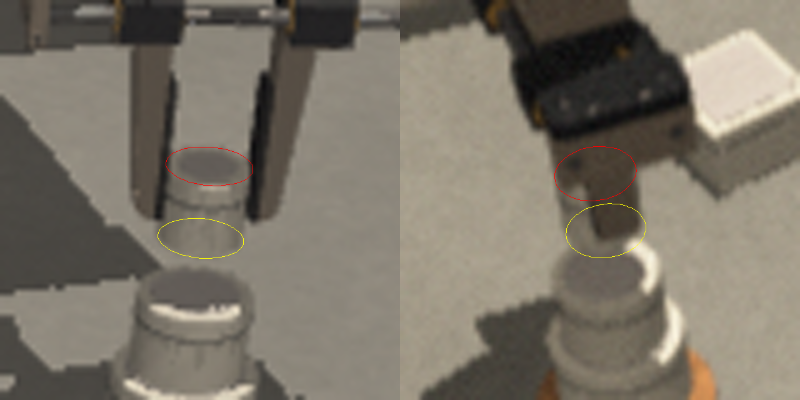

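```bash
python3 -m handwheel '[[0.001,-0.0005,0.004,0],[0.001,-0.0005,0.006,0],[0,0,0.006,0],[0,0,0.004,0],[0,0,0,0]]';python3 -c "
from h import *
st()
go(.4250,.2603,.1235,90)
"
```

```text
t: 35.42
tool_pos: [0.43, 0.2602, 0.1331]
tcp_rot: [2.211, 2.206, 0.027]
force: [0.2, 0.4, -0.2]
width: 0.405
tilt rad/tan mrad 20.8 -13.6 tcp [0.43   0.2602 0.1331] q [ 0.308  0.056  1.913 -0.009  1.15  -1.257] vel [-0.  0. -0. -0.  0. -0.]
t 35.42 tcp [0.43   0.2602 0.1331] heading 89.9 tilt [ 2.490e-02 -8.000e-04 -9.997e-01] w 0.405 F [ 0.2  0.4 -0.2] j6 -1.26
shift tool mm [ 0.1 -5.2  9.4] dist 10.8 spin -0.1
```

```bash
python3 -m handwheel '[[0,-0.001,0.002,0],[0,-0.0015,0.003,0],[0,-0.001,0.002,0],[0,0,0,0],[0,0,0,0]]';python3 -c "
from h import *
st()
go(.4250,.2603,.1235,90)
"
```

```text
t: 35.83
tool_pos: [0.4258, 0.2601, 0.1247]
tcp_rot: [2.211, 2.207, 0.025]
force: [0.6, -0.2, 0.2]
width: 0.405
tilt rad/tan mrad 19.6 -13.4 tcp [0.4258 0.2601 0.1247] q [ 0.311  0.059  1.928 -0.009  1.133 -1.254] vel [ 0.    0.    0.01 -0.   -0.   -0.  ]
t 35.83 tcp [0.4258 0.2601 0.1247] heading 89.9 tilt [ 0.0237 -0.0012 -0.9997] w 0.405 F [ 0.6 -0.2  0.2] j6 -1.25
shift tool mm [ 0.2 -0.8  1.2] dist 1.4 spin -0.1
```

```bash
python3 -m handwheel '[[0,-0.0007,0.0015,0],[0,0,0.0005,0],[0,0,0,0],[0,0,0,0],[0,0,0,0]]';python3 - <<'E'
from h import *
st()
go(.4250,.2603,.1235,90)
sc=cap("scene");sd=cap("side")
for q in fit((sc,),"rs",.4243,.261,z0=.09): print("rs",np.round(q,4))
g=np.hstack([cv2.resize(crop(c,"rs",.4243,.261,0,.09,None,s=8,half=40),(400,400)) for c in(sc,sd)]);cv2.imwrite("pics/c5.png",g)
E
```

```text
t: 36.25
tool_pos: [0.4254, 0.2603, 0.1229]
tcp_rot: [2.211, 2.207, 0.026]
force: [-0.7, 0.4, -0.2]
width: 0.41
tilt rad/tan mrad 20.6 -13.7 tcp [0.4254 0.2603 0.1229] q [ 0.312  0.06   1.931 -0.009  1.128 -1.254] vel [-0. -0. -0. -0.  0.  0.]
t 36.25 tcp [0.4254 0.2603 0.1229] heading 89.9 tilt [ 2.470e-02 -9.000e-04 -9.997e-01] w 0.41 F [-0.7  0.4 -0.2] j6 -1.25
shift tool mm [ 0.  -0.4 -0.6] dist 0.7 spin -0.1
rs [  0.4268   0.2619  85.8546 -18.374 ]
```

View pics/c5.png

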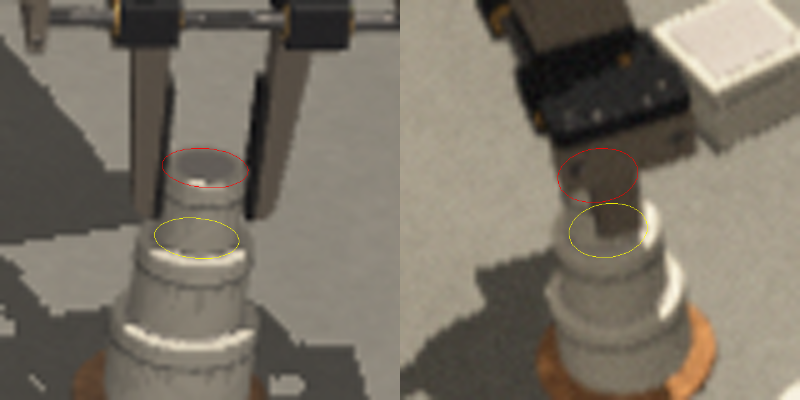

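```bash
python3 -m handwheel '[[0,-0.0007,0.0007,0],[0,0,0,0],[0,0,0,0],[0,0,0,0],[0,0,0,0]]' 0.6;python3 -m handwheel '[[0,0,0,0],[0,0,-0.01,0],[0,0,-0.02,0],[0,0,-0.03,0],[0,0,-0.03,0]]' 1;python3 -c "
from h import *
st()
go(.5434,.4265,.2,102)
"
```

```text
t: 36.77
tool_pos: [0.4252, 0.2604, 0.1228]
tcp_rot: [2.21, 2.206, 0.028]
force: [-0.0, 0.1, -0.0]
width: 0.6
t: 37.18
tool_pos: [0.4181, 0.2588, 0.2101]
tcp_rot: [2.215, 2.211, 0.007]
force: [-0.0, 0.9, 0.4]
width: 0.944
tilt rad/tan mrad 6.8 -10.4 tcp [0.4181 0.2588 0.2101] q [ 0.313 -0.048  1.856 -0.009  1.325 -1.253] vel [ 0.   -0.37 -0.39  0.    0.79 -0.  ]
t 37.18 tcp [0.4181 0.2588 0.2101] heading 89.9 tilt [ 0.0113 -0.0053 -0.9999] w 0.944 F [-0.   0.9  0.4] j6 -1.25
shift tool mm [168.  124.8  10.6] dist 209.6 spin -12.1
```

```bash
python3 -m handwheel '[[0.015,0.010,0,0],[0.026,0.019,0,0],[0.028,0.021,0,0],[0.028,0.021,0,-6],[0.026,0.018,0,-6]]'; python3 -m handwheel '[[0.015,0.010,0,0],[0,0,0,0],[0,0,0,0],[0,0,0,0],[0,0,0,0]]';python3 - <<'E'
from h import *
st()
go(.5434,.4265,.1,102)
c=cap("wrist","w4")
q=fit((c,),"sl",.5434,.4265); print(q)
q=q[0]; cv2.imwrite("pics/w4c.png",crop(c,"sl",q[0],q[1],np.deg2rad(q[2]),0,None,s=4,half=100))
sc=cap("scene");sd=cap("side")
q=fit((sc,sd),"rs",.4243,.261,z0=.09)
for q in q: print("rs",np.round(q,4))
g=np.hstack([cv2.resize(crop(c,"rs",q[0],q[1],0,.09,None,s=8,half=40),(400,400)) for c in(sc,sd)]);cv2.imwrite("pics/c6.png",g)
E
```

```text
t: 37.6
tool_pos: [0.5109, 0.3862, 0.2272]
tcp_rot: [1.964, 2.422, 0.03]
force: [0.0, 0.4, 0.5]
width: 1.003
t: 38.02
tool_pos: [0.5193, 0.4068, 0.2297]
tcp_rot: [1.955, 2.428, 0.034]
force: [0.2, 0.6, 0.0]
width: 1.0
tilt rad/tan mrad 26.6 -18.6 tcp [0.5193 0.4068 0.2297] q [ 0.488  0.356  1.365 -0.014  1.391 -1.295] vel [-0.01 -0.02  0.02 -0.    0.01  0.  ]
t 38.02 tcp [0.5193 0.4068 0.2297] heading 102.3 tilt [ 0.0324  0.0017 -0.9995] w 1.0 F [0.2 0.6 0. ] j6 -1.3
shift tool mm [ 14.7  23.6 130.5] dist 133.4 spin 0.3
[(np.float64(0.5424370239760493), np.float64(0.4270914212196749), np.float64(13.247226668109182), np.float64(-60.36077386359783))]
rs [  0.426    0.2607  82.7875 -35.9383]
rs [ 4.24500e-01  2.63400e-01  3.47000e-02 -5.94038e+01]
rs [  0.4247   0.2619  83.3126 -89.0136]
```

View pics/w4c.png

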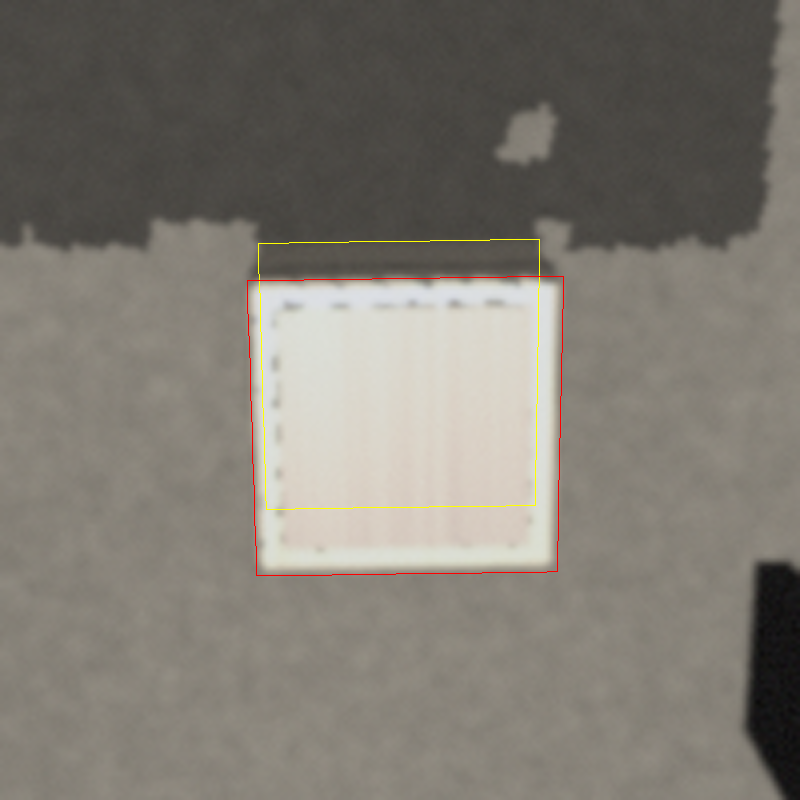

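View pics/c6.png

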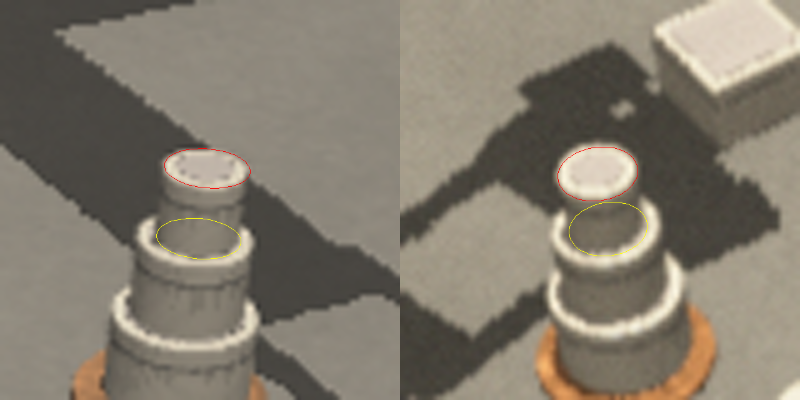

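```bash
python3 -m handwheel '[[0.014,0.022,0,0],[0,0,0,0],[0,0,0,0],[0,0,0.005,0],[0,0,0.009,0]]'; python3 -m handwheel '[[0,0,0.011,0],[0,0,0.011,0],[0,0,0.011,0],[0,0,0.011,0],[0,0,0.011,0]]';python3 -c "
from h import *
st()
go(.5428,.427,.1,102.5)
"
```

```text
t: 38.58
tool_pos: [0.537, 0.4223, 0.2154]
tcp_rot: [1.959, 2.426, 0.029]
force: [0.1, 0.4, 0.3]
width: 1.0
t: 39.0
tool_pos: [0.5376, 0.4211, 0.1554]
tcp_rot: [1.959, 2.425, 0.029]
force: [0.0, 0.5, -0.3]
width: 1.003
tilt rad/tan mrad 23.7 -18.7 tcp [0.5376 0.4211 0.1554] q [ 0.495  0.474  1.359 -0.015  1.282 -1.284] vel [-0.    0.14  0.12 -0.   -0.25  0.  ]
t 39.0 tcp [0.5376 0.4211 0.1554] heading 102.1 tilt [ 3.020e-02 -1.000e-04 -9.995e-01] w 1.003 F [ 0.   0.5 -0.3] j6 -1.28
shift tool mm [ 5.   4.7 55.5] dist 56.0 spin -0.4
```

```bash
python3 -m handwheel '[[0.001,0.001,0.011,0],[0.001,0.001,0.011,0],[0.001,0.001,0.011,0],[0.001,0,0.011,0],[0,0,0.011,0]]'; python3 -m handwheel '[[0,0,0.009,0],[0,0,0.008,0],[0,0,0.006,0],[0,0,0.005,0],[0,0,0,0]]';python3 -c "
from h import *
st()
go(.5428,.427,.029,102.5)
"
```

```text
t: 39.42
tool_pos: [0.5408, 0.4256, 0.0928]
tcp_rot: [1.96, 2.426, 0.026]
force: [-0.9, -0.3, 0.2]
width: 0.993
t: 39.83
tool_pos: [0.54, 0.4247, 0.0578]
tcp_rot: [1.961, 2.428, 0.019]
force: [0.3, -0.4, -0.9]
width: 1.002
tilt rad/tan mrad 16.2 -17.5 tcp [0.54   0.4247 0.0578] q [ 0.498  0.596  1.393 -0.016  1.134 -1.279] vel [ 0.   -0.   -0.01  0.    0.   -0.  ]
t 39.83 tcp [0.54   0.4247 0.0578] heading 102.2 tilt [ 0.0235 -0.0038 -0.9997] w 1.002 F [ 0.3 -0.4 -0.9] j6 -1.28
shift tool mm [ 1.9  2.5 28.8] dist 29.0 spin -0.3
```

```bash
python3 -m handwheel '[[0.0005,0.001,0.006,0],[0.0005,0.0005,0.007,0],[0.0005,0,0.006,0],[0,0,0.004,0],[0,0,0,0]]'; python3 -c "
from h import *
st()
go(.5428,.427,.029,102.5)
"
```

```text
t: 40.25
tool_pos: [0.5432, 0.4272, 0.0342]
tcp_rot: [1.96, 2.427, 0.023]
force: [0.5, 0.2, -1.1]
width: 0.997
tilt rad/tan mrad 19.5 -18.1 tcp [0.5432 0.4272 0.0342] q [ 0.499  0.634  1.389 -0.016  1.097 -1.277] vel [ 0.    0.   -0.01 -0.    0.    0.  ]
t 40.25 tcp [0.5432 0.4272 0.0342] heading 102.1 tilt [ 0.0265 -0.0022 -0.9996] w 0.997 F [ 0.5  0.2 -1.1] j6 -1.28
shift tool mm [-0.1 -0.6  5.2] dist 5.2 spin -0.4
```

```bash
python3 -m handwheel '[[0,-0.0003,0.002,0],[0,0,0.001,0],[0,0,0,0],[0,0,0,0],[0,0,0,0]]'; python3 -m handwheel '[[0,0,0,0],[0,0,0,0],[0,0,0,0],[0,0,0,0],[0,0,0,0]]' 0 25;python3 -m handwheel '[[0,0,0,0],[0,0,0,0],[0,0,0,0],[0,0,0,0],[0,0,0,0]]';python3 -c "
from h import *
st()
go(.5428,.427,.029,102.5)
"
```

```text
t: 40.67
tool_pos: [0.5433, 0.4274, 0.0314]
tcp_rot: [1.96, 2.427, 0.025]
force: [0.4, 0.9, 0.1]
width: 0.997
t: 41.08
tool_pos: [0.5438, 0.4276, 0.0323]
tcp_rot: [1.959, 2.426, 0.026]
force: [0.3, -0.2, -0.0]
width: 0.719
t: 41.5
tool_pos: [0.5438, 0.4275, 0.0323]
tcp_rot: [1.96, 2.426, 0.026]
force: [-0.3, -0.6, -0.0]
width: 0.72
tilt rad/tan mrad 21.6 -18.5 tcp [0.5438 0.4275 0.0323] q [ 0.499  0.637  1.389 -0.016  1.092 -1.277] vel [-0. -0. -0.  0.  0.  0.]
t 41.5 tcp [0.5438 0.4275 0.0323] heading 102.1 tilt [ 0.0284 -0.0012 -0.9996] w 0.72 F [-0.3 -0.6 -0. ] j6 -1.28
shift tool mm [-0.3 -1.2  3.2] dist 3.4 spin -0.4
```

```bash
python3 -m handwheel '[[0,0,-0.015,0],[0,0,-0.03,0],[0,0,-0.035,0],[0,0,-0.035,0],[0,0,-0.03,0]]';python3 -m handwheel '[[-0.012,-0.003,-0.015,0],[-0.022,-0.005,-0.005,0],[-0.030,-0.008,0,0],[-0.036,-0.009,0,0],[-0.038,-0.010,0,0]]';python3 -c "
from h import *
st()
go(.508,-.395,.2,81)
"
```

```text
t: 41.92
tool_pos: [0.533, 0.4241, 0.1729]
tcp_rot: [1.965, 2.433, -0.008]
force: [0.4, 0.1, -0.7]
width: 0.718
t: 42.33
tool_pos: [0.5308, 0.2872, 0.212]
tcp_rot: [1.947, 2.437, 0.03]
force: [0.8, -0.3, -1.3]
width: 0.72
tilt rad/tan mrad 26.4 -13.3 tcp [0.5308 0.2872 0.212 ] q [ 0.3    0.225  1.56  -0.008  1.328 -1.491] vel [-0.76 -0.69  0.78  0.02 -0.13 -0.77]
t 42.33 tcp [0.5308 0.2872 0.212 ] heading 102.7 tilt [ 2.950e-02  9.000e-04 -9.996e-01] w 0.72 F [ 0.8 -0.3 -1.3] j6 -1.49
shift tool mm [-660.3 -173.    10.7] dist 682.7 spin 21.7
```

```bash
python3 -m handwheel '[[-0.037,-0.010,0,0],[-0.037,-0.010,0,0],[-0.037,-0.010,0,0],[-0.037,-0.010,0,0],[-0.037,-0.010,0,0]]';python3 -m handwheel '[[-0.037,-0.010,0,0],[-0.037,-0.010,0,0],[-0.037,-0.010,0,0],[-0.037,-0.010,0,0],[-0.037,-0.010,0,0]]';python3 -c "
from h import *
st()
go(.508,-.395,.2,81)
"
```

```text
t: 42.75
tool_pos: [0.5204, 0.088, 0.2171]
tcp_rot: [1.94, 2.437, 0.036]
force: [0.6, 0.0, -1.8]
width: 0.714
t: 43.17
tool_pos: [0.51, -0.112, 0.2219]
tcp_rot: [1.935, 2.434, 0.039]
force: [1.0, 1.1, -1.8]
width: 0.721
tilt rad/tan mrad 39.5 8.6 tcp [ 0.51   -0.112   0.2219] q [-0.459 -0.003  1.788  0.018  1.32  -2.261] vel [-0.91  0.16 -0.18  0.04  0.02 -0.91]
t 43.17 tcp [ 0.51   -0.112   0.2219] heading 103.0 tilt [ 4.040e-02 -1.000e-04 -9.992e-01] w 0.721 F [ 1.   1.1 -1.8] j6 -2.26
shift tool mm [-275.1  -66.6   21.8] dist 283.9 spin 22.0
```

```bash
python3 -m handwheel '[[-0.037,-0.008,0,0],[-0.037,-0.008,0,6],[-0.037,-0.003,0,6],[-0.037,0.002,0,5],[-0.030,0.003,0,4]]';python3 -m handwheel '[[-0.020,0.002,0,0],[-0.01,0,0,0],[0,0,0,0],[0,0,0,0],[0,0,0,0]]';python3 -c "
from h import *
st()
go(.508,-.395,.12,81)
"
```

```text
t: 43.58
tool_pos: [0.5125, -0.302, 0.2276]
tcp_rot: [2.364, 2.02, 0.049]
force: [0.8, 0.3, -2.3]
width: 0.715
t: 44.0
tool_pos: [0.5078, -0.338, 0.2303]
tcp_rot: [2.372, 2.008, 0.048]
force: [-0.5, 1.1, -1.7]
width: 0.719
tilt rad/tan mrad 40.2 20.5 tcp [ 0.5078 -0.338   0.2303] q [-0.8    0.218  1.532  0.029  1.357 -2.21 ] vel [ 0.02 -0.01  0.01  0.01  0.01  0.  ]
t 44.0 tcp [ 0.5078 -0.338   0.2303] heading 80.5 tilt [ 0.0448 -0.0052 -0.999 ] w 0.719 F [-0.5  1.1 -1.7] j6 -2.21
shift tool mm [-56.4   4.7 110.5] dist 124.2 spin -0.5
```

```bash
python3 -m handwheel '[[-0.02,0,0,0],[-0.020,0.002,0.004,0],[-0.008,0,0.008,0],[-0.003,0,0.01,0],[0,0,0.011,0]]';python3 -m handwheel '[[0,0,0.011,0],[0,0,0.011,0],[0,0,0.009,0],[0,0,0.006,0],[0,0,0,0]]';python3 - <<'E'
from h import *
st()
go(.508,-.395,.045,81)
sc=cap("scene");sd=cap("side");s,R=tool();z0=s["tool_pos"][2]-.0323
for q in fit((sc,sd),"sl",*s["tool_pos"][:2],z0=z0): print("sl",np.round(q,4))
g=np.hstack([cv2.resize(crop(c,"sl",q[0],q[1],np.deg2rad(q[2]),z0,None,s=5,half=60),(400,400)) for c in(sc,sd)]);cv2.imwrite("pics/d1.png",g)
E
```

```text
t: 44.42
tool_pos: [0.5063, -0.3829, 0.1994]
tcp_rot: [2.359, 2.018, 0.052]
force: [-0.1, -0.1, -1.0]
width: 0.714
t: 44.83
tool_pos: [0.5072, -0.376, 0.1524]
tcp_rot: [2.364, 2.03, 0.054]
force: [-0.3, -0.0, -1.5]
width: 0.715
tilt rad/tan mrad 32.2 28.1 tcp [ 0.5072 -0.376   0.1524] q [-0.846  0.344  1.537  0.036  1.235 -2.276] vel [0.01 0.   0.01 0.   0.   0.  ]
t 44.83 tcp [ 0.5072 -0.376   0.1524] heading 81.3 tilt [ 0.0426  0.0034 -0.9991] w 0.715 F [-0.3 -0.  -1.5] j6 -2.28
shift tool mm [-19.7  -0.8 107.3] dist 109.1 spin 0.3
sl [  0.5078  -0.3719  81.9111 -20.4198]
sl [  0.5161  -0.383   35.3595 -16.4   ]
sl [  0.5065  -0.373   85.0375 -33.5683]
```

View pics/d1.png

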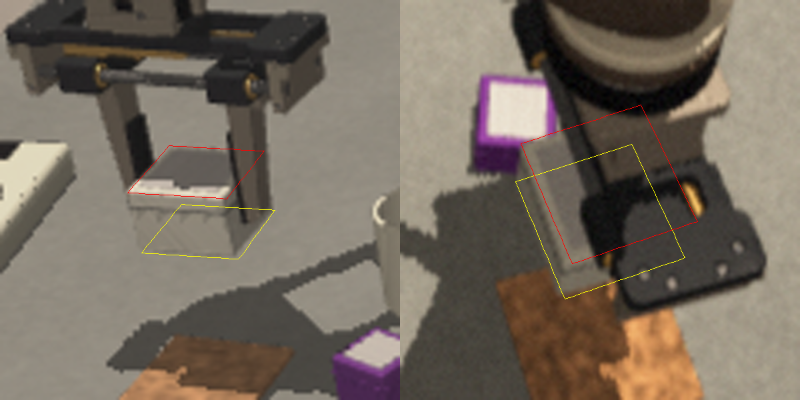

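```bash
python3 -m handwheel '[[-0.006,0,0.005,0],[-0.007,0,0.009,0],[-0.003,0,0.011,0],[0,0,0.011,0],[0,0,0.011,0]]';python3 -m handwheel '[[0,0,0.010,0],[0,0,0.009,0],[0,0,0.007,0],[0,0,0.004,0],[0,0,0,0]]';python3 - <<'E'
from h import *
st()
go(.508,-.395,.045,81)
E
```

```text
t: 45.35
tool_pos: [0.5098, -0.3982, 0.1091]
tcp_rot: [2.354, 2.02, 0.053]
force: [-0.1, -0.4, -2.2]
width: 0.718
t: 45.77
tool_pos: [0.5092, -0.3958, 0.0699]
tcp_rot: [2.361, 2.025, 0.054]
force: [-0.5, -0.2, -1.9]
width: 0.718
tilt rad/tan mrad 36.4 27.7 tcp [ 0.5092 -0.3958  0.0699] q [-0.864  0.47   1.547  0.039  1.095 -2.299] vel [ 0.    0.01  0.   -0.    0.    0.  ]
t 45.77 tcp [ 0.5092 -0.3958  0.0699] heading 81.2 tilt [ 4.57e-02 -4.00e-04 -9.99e-01] w 0.718 F [-0.5 -0.2 -1.9] j6 -2.3
shift tool mm [ 0.4 -2.4 24.8] dist 24.9 spin 0.2
```

```bash
python3 -m handwheel '[[0,-0.0007,0.005,0],[0,-0.0007,0.006,0],[0,0,0.006,0],[0,0,0.004,0],[0,0,0,0]]';python3 - <<'E'
from h import *
st()
go(.508,-.395,.0385,81)
sc=cap("scene");sd=cap("side");s,R=tool();z0=s["tool_pos"][2]-.0323
for q in fit((sc,),"sl",*s["tool_pos"][:2],z0=z0): print("sl",np.round(q,4))
g=np.hstack([cv2.resize(crop(c,"sl",s["tool_pos"][0]-.001,s["tool_pos"][1],np.deg2rad(81.2),z0,None,s=5,half=60),(400,400)) for c in(sc,sd)]);cv2.imwrite("pics/d2.png",g)
E
```

```text
t: 46.18
tool_pos: [0.5095, -0.396, 0.048]
tcp_rot: [2.359, 2.024, 0.054]
force: [-0.2, 0.3, -1.5]
width: 0.716
tilt rad/tan mrad 38.8 27.3 tcp [ 0.5095 -0.396   0.048 ] q [-0.864  0.5    1.555  0.04   1.055 -2.302] vel [-0. -0. -0. -0.  0. -0.]
t 46.18 tcp [ 0.5095 -0.396   0.048 ] heading 81.3 tilt [ 0.0473 -0.0023 -0.9989] w 0.716 F [-0.2  0.3 -1.5] j6 -2.3
shift tool mm [ 0.7 -2.1  9.4] dist 9.7 spin 0.3
sl [  0.5082  -0.395   84.8238 -21.4368]
```

View pics/d2.png

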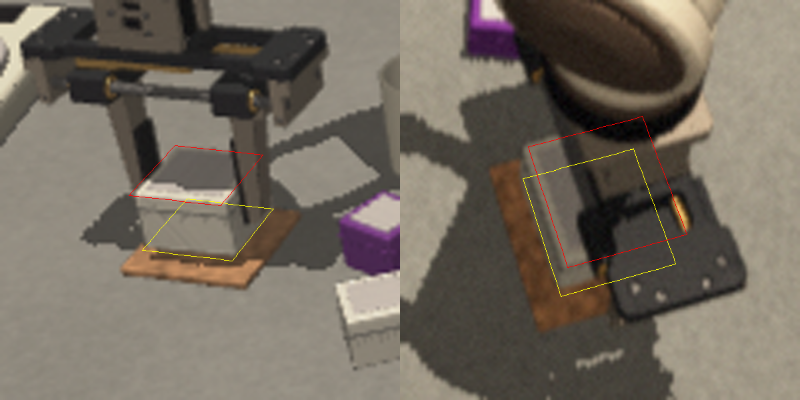

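```bash
python3 -m handwheel '[[0.0003,-0.0008,0.002,0],[0,-0.0007,0.003,0],[0,0,0.002,0],[0,0,0,0],[0,0,0,0]]';python3 -m handwheel '[[0,0,0.001,0],[0,0,0.001,0],[0,0,0,0],[0,0,0,0],[0,0,0,0]]';python3 - <<'E'
from h import *
st()
go(.508,-.395,.0385,81)
E
```

```text
t: 46.7
tool_pos: [0.5093, -0.3967, 0.0425]
tcp_rot: [2.356, 2.022, 0.053]
force: [-0.6, -0.4, -2.2]
width: 0.719
t: 47.12
tool_pos: [0.5096, -0.3968, 0.0406]
tcp_rot: [2.356, 2.022, 0.054]
force: [0.2, 0.7, -2.2]
width: 0.716
tilt rad/tan mrad 42.8 26.5 tcp [ 0.5096 -0.3968  0.0406] q [-0.865  0.509  1.559  0.04   1.037 -2.303] vel [ 0.  0. -0.  0.  0.  0.]
t 47.12 tcp [ 0.5096 -0.3968  0.0406] heading 81.3 tilt [ 0.05   -0.0054 -0.9987] w 0.716 F [ 0.2  0.7 -2.2] j6 -2.3
shift tool mm [ 1.6 -1.9  2. ] dist 3.2 spin 0.3
```

```bash
python3 -m handwheel '[[0.001,-0.001,0.001,0],[0,-0.0005,0.001,0],[0,0,0,0],[0,0,0,0],[0,0,0,0]]';python3 - <<'E'
from h import *
st()
go(.508,-.395,.0385,81)
sc=cap("scene");sd=cap("side");s,R=tool();z0=.006
for q in fit((sc,),"sl",*s["tool_pos"][:2],z0=z0): print("sl",np.round(q,4))
g=np.hstack([cv2.resize(crop(c,"sl",.507,-.3947,np.deg2rad(81.2),z0,None,s=5,half=60),(400,400)) for c in(sc,sd)]);cv2.imwrite("pics/d3.png",g)
E
```

```text
t: 47.53
tool_pos: [0.5088, -0.3957, 0.0393]
tcp_rot: [2.355, 2.021, 0.054]
force: [0.5, 0.4, -1.4]
width: 0.716
tilt rad/tan mrad 44.1 26.5 tcp [ 0.5088 -0.3957  0.0393] q [-0.865  0.507  1.565  0.041  1.032 -2.304] vel [ 0. -0.  0. -0. -0. -0.]
t 47.53 tcp [ 0.5088 -0.3957  0.0393] heading 81.3 tilt [ 0.0511 -0.0062 -0.9987] w 0.716 F [ 0.5  0.4 -1.4] j6 -2.3
shift tool mm [ 0.6 -0.9  0.7] dist 1.3 spin 0.3
sl [  0.505   -0.3941  79.9638 -22.0107]
```

View pics/d3.png

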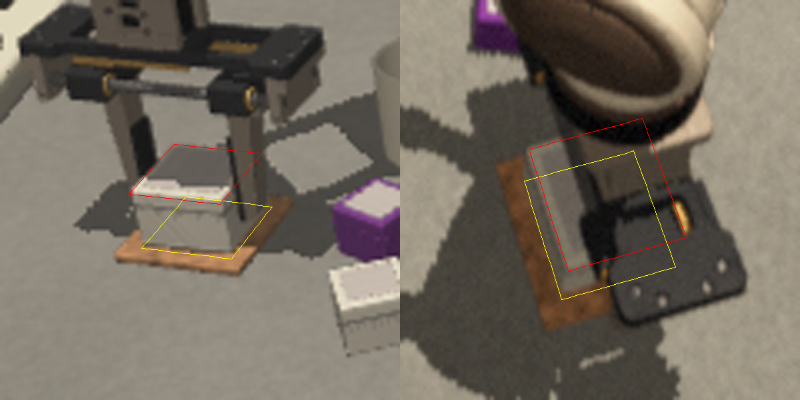

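```bash
python3 -m handwheel '[[0,-0.0005,0.001,0],[0,0,0,0],[0,0,0,0],[0,0,0,0],[0,0,0,0]]';python3 -m handwheel '[[0,0,0,0],[0,0,0,0],[0,0,0,0],[0,0,0,0],[0,0,0,0]]' 1;python3 -m handwheel '[[0,0,-0.01,0],[0,0,-0.02,0],[0,0,-0.03,0],[0,0,-0.035,0],[0,0,-0.035,0]]';python3 - <<'E'
from h import *
st()
go(.6135,-.2509,.2,114)
E
```

```text
t: 48.05
tool_pos: [0.5091, -0.396, 0.0392]
tcp_rot: [2.354, 2.02, 0.055]
force: [-0.6, 0.9, 0.3]
width: 0.715
t: 48.47
tool_pos: [0.509, -0.3967, 0.0393]
tcp_rot: [2.353, 2.019, 0.054]
force: [-0.5, -0.5, 0.2]
width: 0.998
t: 48.88
tool_pos: [0.4976, -0.3908, 0.1652]
tcp_rot: [2.368, 2.032, 0.054]
force: [-0.5, 0.2, 2.1]
width: 1.001
tilt rad/tan mrad 27.2 29.9 tcp [ 0.4976 -0.3908  0.1652] q [-0.874  0.339  1.517  0.037  1.265 -2.302] vel [-0.03 -0.48 -0.29 -0.01  0.79  0.01]
t 48.88 tcp [ 0.4976 -0.3908  0.1652] heading 81.3 tilt [ 0.0398  0.0068 -0.9992] w 1.001 F [-0.5  0.2  2.1] j6 -2.3
shift tool mm [156.3  94.5 -29.3] dist 185.0 spin -32.7
```

```bash
python3 -m handwheel '[[0.012,0.008,-0.018,0],[0.026,0.016,-0.01,0],[0.03,0.018,0,0],[0.032,0.019,0,0],[0.026,0.016,0,0]]' 0.85;python3 -m handwheel '[[0.016,0.01,0,-6],[0.005,0.003,0,-7],[0,0,0,-7],[0,0,0,-7],[0,0,0,-5]]';python3 - <<'E'
from h import *
st()
go(.6135,-.2509,.1,114)
c=cap("wrist","w5")
q=fit((c,),"ss",.6135,-.2509); print(q)
sc=cap("scene");sd=cap("side")
for q in fit((sc,sd),"sl",.507,-.395,z0=.006): print("sl",np.round(q,4))
g=np.hstack([cv2.resize(crop(c,"sl",q[0],q[1],np.deg2rad(q[2]),.006,None,s=5,half=60),(400,400)) for c in(sc,sd)]);cv2.imwrite("pics/d4.png",g)
E
```

```text
t: 49.3
tool_pos: [0.5952, -0.285, 0.2174]
tcp_rot: [2.36, 2.002, 0.053]
force: [0.2, -0.9, -0.6]
width: 0.847
t: 49.72
tool_pos: [0.6169, -0.2575, 0.2246]
tcp_rot: [1.68, 2.582, 0.034]
force: [-0.4, -0.6, -0.4]
width: 0.849
tilt rad/tan mrad 64.2 10.7 tcp [ 0.6169 -0.2575  0.2246] q [-0.586  0.353  1.38   0.023  1.348 -2.579] vel [ 0.01 -0.01 -0.01 -0.    0.01 -1.07]
t 49.72 tcp [ 0.6169 -0.2575  0.2246] heading 113.8 tilt [ 0.0634 -0.0148 -0.9979] w 0.849 F [-0.4 -0.6 -0.4] j6 -2.58
shift tool mm [ 12.3  -6.9 124. ] dist 124.8 spin -0.2
[(np.float64(0.6132614611538716), np.float64(-0.25170660672223244), np.float64(23.415538375703775), np.float64(-42.44433491051992))]
sl [  0.5078  -0.3945  82.9453 -28.8157]
sl [  0.5073  -0.3929  82.1234 -66.5378]
sl [  0.5073  -0.3933  82.1809 -92.7937]
```

View pics/w5.png

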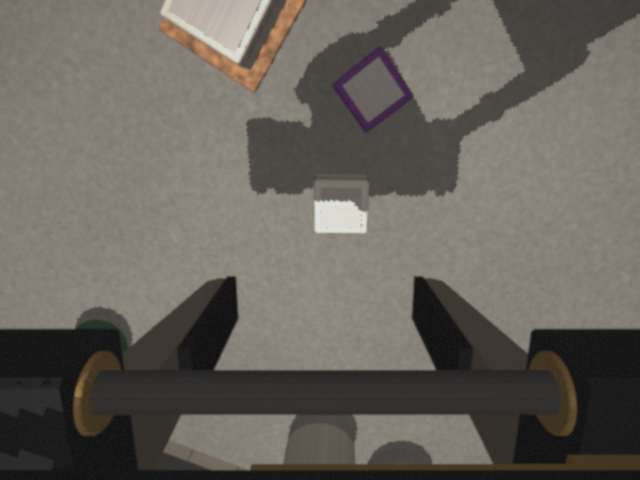

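View pics/d4.png

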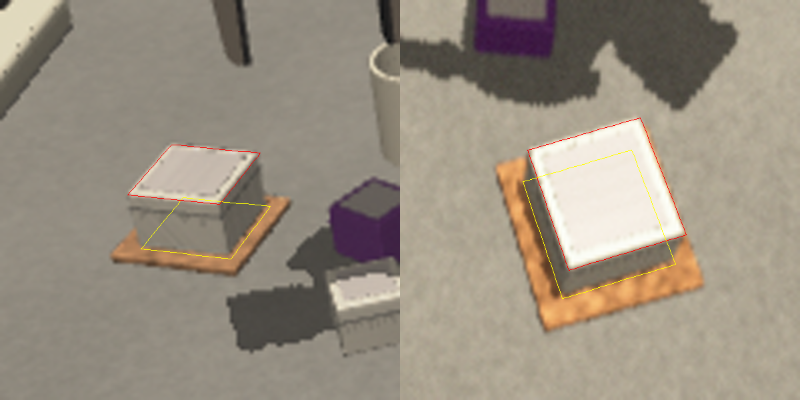

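```bash
python3 -m handwheel '[[0.006,-0.04,0,0],[0,0,0,0],[0,0,0,0],[0,0,0,0],[0,0,0,0]]';python3 -m handwheel '[[0.004,0.04,0,0],[0,0,0,0],[0,0,0,0],[0,0,0,0],[0,0,0,0]]';python3 -m handwheel '[[0,-0.04,0,0],[0,0,0,0],[0,0,0,0],[0,0,0,0],[0,0,0,0]]';python3 -m handwheel '[[0,0.04,0,0],[0,0,0,0],[0,0,0,0],[0,0,0,0],[0,0,0,0]]';python3 - <<'E'
from h import *
st()
go(.6134,-.2512,.1,114)
E
```

```text
t: 50.28
tool_pos: [0.5736, -0.2673, 0.2176]
tcp_rot: [1.713, 2.571, 0.036]
force: [0.6, 0.9, 0.2]
width: 0.849
t: 50.7
tool_pos: [0.6122, -0.248, 0.2207]
tcp_rot: [1.715, 2.567, 0.036]
force: [0.4, -0.5, -0.3]
width: 0.848
t: 51.12
tool_pos: [0.5728, -0.2642, 0.2175]
tcp_rot: [1.718, 2.567, 0.036]
force: [0.0, 0.8, 0.1]
width: 0.851
t: 51.53
tool_pos: [0.6115, -0.2481, 0.2186]
tcp_rot: [1.719, 2.568, 0.036]
force: [-0.5, -0.1, -0.1]
width: 0.851
tilt rad/tan mrad 54.8 12.2 tcp [ 0.6115 -0.2481  0.2186] q [-0.579  0.342  1.405  0.023  1.343 -2.545] vel [ 0.   -0.   -0.01  0.   -0.   -0.  ]
t 51.53 tcp [ 0.6115 -0.2481  0.2186] heading 112.4 tilt [ 0.0553 -0.0093 -0.9984] w 0.851 F [-0.5 -0.1 -0.1] j6 -2.55
shift tool mm [-1.000e-01 -5.100e+00  1.186e+02] dist 118.7 spin -1.6
```

```bash
python3 -m handwheel '[[0,-0.002,0.005,-1],[0,-0.002,0.009,0],[0,-0.002,0.011,0],[0,-0.001,0.011,0],[0,0,0.011,0]]';python3 -m handwheel '[[0,0,0.011,0],[0,0,0.011,0],[0,0,0.011,0],[0,0,0.011,0],[0,0,0.011,0]]';python3 - <<'E'
from h import *
st()
go(.6134,-.2512,.06,114)
E
```

```text
t: 51.95
tool_pos: [0.608, -0.2537, 0.1717]
tcp_rot: [1.691, 2.577, 0.034]
force: [-0.2, -0.3, 0.7]
width: 0.855
t: 52.37
tool_pos: [0.6097, -0.2538, 0.1081]
tcp_rot: [1.695, 2.58, 0.034]
force: [0.2, -0.7, 0.1]
width: 0.851
tilt rad/tan mrad 57.6 11.8 tcp [ 0.6097 -0.2538  0.1081] q [-0.588  0.444  1.5    0.025  1.143 -2.576] vel [ 0.01  0.19  0.06  0.   -0.25 -0.  ]
t 52.37 tcp [ 0.6097 -0.2538  0.1081] heading 113.4 tilt [ 0.0577 -0.0113 -0.9983] w 0.851 F [ 0.2 -0.7  0.1] j6 -2.58
shift tool mm [ 2.6  2.1 48.2] dist 48.3 spin -0.6
```

```bash
python3 -m handwheel '[[0.0005,0.0005,0.011,0],[0.001,0.0005,0.011,0],[0.0005,0,0.01,0],[0,0,0.008,0],[0,0,0.005,0]]';python3 - <<'E'
from h import *
st()
go(.6134,-.2512,.029,114)
E
```

```text
t: 52.78
tool_pos: [0.6117, -0.2509, 0.0555]
tcp_rot: [1.696, 2.583, 0.035]
force: [-0.6, -0.8, -0.4]
width: 0.851
tilt rad/tan mrad 54.1 12.2 tcp [ 0.6117 -0.2509  0.0555] q [-0.582  0.514  1.517  0.026  1.059 -2.574] vel [ 0.    0.1   0.01  0.   -0.11 -0.  ]
t 52.78 tcp [ 0.6117 -0.2509  0.0555] heading 113.4 tilt [ 0.0547 -0.0092 -0.9985] w 0.851 F [-0.6 -0.8 -0.4] j6 -2.57
shift tool mm [-0.1  0.2 26.6] dist 26.6 spin -0.6
```

```bash
python3 -m handwheel '[[0,0,0.005,0],[0,0,0.006,0],[0,0,0.005,0],[0,0,0.003,0],[0,0,0,0]]';python3 -m handwheel '[[0,0,0,0],[0,0,0,0],[0,0,0,0],[0,0,0,0],[0,0,0,0]]' 0 18;python3 -m handwheel '[[0,0,0,0],[0,0,0,0],[0,0,0,0],[0,0,0,0],[0,0,0,0]]';python3 - <<'E'
from h import *
st()
go(.6134,-.2512,.029,114)
E
```

```text
t: 53.2
tool_pos: [0.6131, -0.2512, 0.034]
tcp_rot: [1.696, 2.583, 0.034]
force: [-1.3, 0.4, 0.8]
width: 0.853
t: 53.62
tool_pos: [0.6141, -0.2519, 0.0357]
tcp_rot: [1.695, 2.581, 0.034]
force: [-0.2, -0.6, -0.6]
width: 0.509
t: 54.03
tool_pos: [0.614, -0.2519, 0.0359]
tcp_rot: [1.695, 2.581, 0.034]
force: [-0.0, -1.0, -1.0]
width: 0.501
tilt rad/tan mrad 57.1 11.6 tcp [ 0.614  -0.2519  0.0359] q [-0.581  0.546  1.517  0.026  1.025 -2.574] vel [-0.  0.  0. -0.  0. -0.]
t 54.03 tcp [ 0.614  -0.2519  0.0359] heading 113.4 tilt [ 0.0572 -0.0109 -0.9983] w 0.501 F [-0. -1. -1.] j6 -2.57
shift tool mm [ 1.1 -0.7  6.8] dist 6.9 spin -0.6
```

```bash
python3 -m handwheel '[[0,0,-0.015,0],[0,0,-0.025,0],[0,0,-0.03,0],[0,0,-0.03,0],[0,0,-0.02,0]]';python3 -m handwheel '[[0,0,-0.005,6],[0,0,0,7],[0,0,0,7],[0,0,0,7],[0,0,0,4]]';python3 - <<'E'
from h import *
st()
go(.5073,-.3933,.17,82.2)
E
```

```text
t: 54.45
tool_pos: [0.6028, -0.2479, 0.1561]
tcp_rot: [1.703, 2.593, 0.034]
force: [0.7, -0.1, -1.2]
width: 0.5
t: 54.87
tool_pos: [0.6069, -0.2508, 0.1784]
tcp_rot: [2.342, 2.014, 0.058]
force: [0.0, -1.2, -0.8]
width: 0.498
tilt rad/tan mrad 63.5 10.2 tcp [ 0.6069 -0.2508  0.1784] q [-0.586  0.359  1.466  0.023  1.257 -2.013] vel [-0.   -0.03 -0.01 -0.    0.02  0.84]
t 54.87 tcp [ 0.6069 -0.2508  0.1784] heading 81.4 tilt [ 0.0626 -0.0148 -0.9979] w 0.498 F [ 0.  -1.2 -0.8] j6 -2.01
shift tool mm [-155.8  -77.5    4.3] dist 174.1 spin -0.8
```

```bash
python3 -m handwheel '[[-0.014,-0.007,0,0],[-0.026,-0.013,0,0],[-0.028,-0.014,0,0],[-0.028,-0.014,0,0],[-0.022,-0.011,0,0]]';python3 -m handwheel '[[-0.012,-0.006,0,0],[-0.005,-0.003,0,0],[0,0,0,0],[0,0,0,0],[0,0,0,0]]';python3 - <<'E'
from h import *
st()
go(.5073,-.3933,.12,82.2)
E
```

```text
t: 55.28
tool_pos: [0.5321, -0.3575, 0.1829]
tcp_rot: [2.331, 2.016, 0.064]
force: [0.9, 0.3, 0.3]
width: 0.5
t: 55.7
tool_pos: [0.5187, -0.3766, 0.1862]
tcp_rot: [2.333, 2.008, 0.064]
force: [0.5, -0.7, -0.6]
width: 0.503
tilt rad/tan mrad 70.3 25.9 tcp [ 0.5187 -0.3766  0.1862] q [-0.835  0.308  1.514  0.042  1.257 -2.268] vel [ 0.02 -0.   -0.    0.01  0.    0.01]
t 55.7 tcp [ 0.5187 -0.3766  0.1862] heading 81.4 tilt [ 0.0721 -0.0204 -0.9972] w 0.503 F [ 0.5 -0.7 -0.6] j6 -2.27
shift tool mm [-17.6 -13.7  65.5] dist 69.3 spin -0.8
```

```bash
python3 -m handwheel '[[-0.012,-0.012,0,-1],[0,0,0,0],[0,0,0,0],[0,0,0.005,0],[0,0,0.008,0]]';python3 -m handwheel '[[0,0,0.010,0],[0,0,0.010,0],[0,0,0.009,0],[0,0,0.006,0],[0,0,0,0]]';python3 - <<'E'
from h import *
st()
go(.5073,-.3933,.1,82.2)
sc=cap("scene");sd=cap("side");s,R=tool();z0=s["tool_pos"][2]-.0359
for q in fit((sc,),"ss",*s["tool_pos"][:2],z0=z0): print("ss",np.round(q,4))
g=np.hstack([cv2.resize(crop(c,"ss",s["tool_pos"][0],s["tool_pos"][1],np.deg2rad(82),z0,None,s=5,half=60),(400,400)) for c in(sc,sd)]);cv2.imwrite("pics/e1.png",g)
E
```

```text
t: 56.12
tool_pos: [0.5109, -0.3826, 0.174]
tcp_rot: [2.307, 2.033, 0.067]
force: [-0.2, -0.2, 0.2]
width: 0.501
t: 56.53
tool_pos: [0.514, -0.3798, 0.1309]
tcp_rot: [2.31, 2.04, 0.068]
force: [0.0, -0.3, -1.3]
width: 0.501
tilt rad/tan mrad 67.3 30.7 tcp [ 0.514  -0.3798  0.1309] q [-0.847  0.361  1.562  0.048  1.16  -2.311] vel [0.   0.01 0.   0.   0.   0.  ]
t 56.53 tcp [ 0.514  -0.3798  0.1309] heading 82.9 tilt [ 0.0724 -0.0154 -0.9973] w 0.501 F [ 0.  -0.3 -1.3] j6 -2.31
shift tool mm [-14.   -7.2  30.6] dist 34.4 spin 0.7
ss [  0.5148  -0.3789   1.7769 -23.6117]
```

View pics/e1.png

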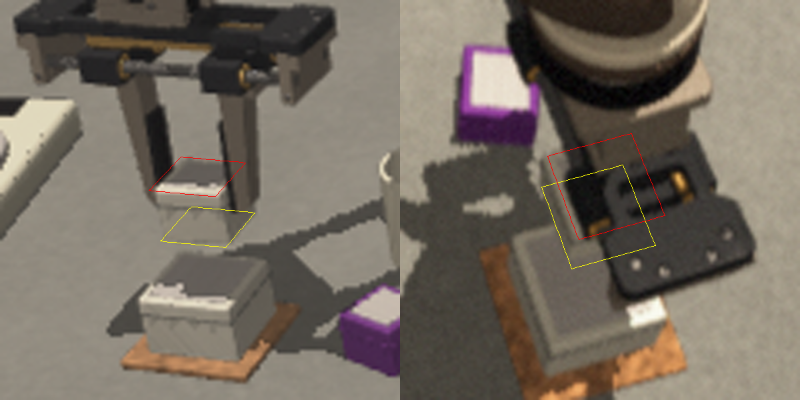

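```bash
python3 -m handwheel '[[-0.005,-0.003,0.004,0],[-0.005,-0.002,0.006,0],[-0.002,-0.001,0.006,0],[0,0,0.005,0],[0,0,0,0]]';python3 - <<'E'
from h import *
st()
go(.5073,-.3933,.088,82.2)
E
```

```text
t: 57.05
tool_pos: [0.5084, -0.3952, 0.1115]
tcp_rot: [2.306, 2.034, 0.067]
force: [0.4, 0.7, -0.9]
width: 0.5
tilt rad/tan mrad 73.0 30.7 tcp [ 0.5084 -0.3952  0.1115] q [-0.87   0.391  1.565  0.05   1.121 -2.336] vel [-0.01 -0.   -0.01 -0.    0.   -0.  ]
t 57.05 tcp [ 0.5084 -0.3952  0.1115] heading 82.8 tilt [ 0.0765 -0.0206 -0.9969] w 0.5 F [ 0.4  0.7 -0.9] j6 -2.34
shift tool mm [ 2.  -3.2 23.3] dist 23.6 spin 0.6
```

```bash
python3 -m handwheel '[[0.0005,-0.001,0.004,0],[0.0005,-0.001,0.005,0],[0,-0.0005,0.004,0],[0,0,0.003,0],[0,0,0,0]]';python3 - <<'E'
from h import *
st()
go(.5070,-.3935,.088,82.2)
E
```

```text
t: 57.47
tool_pos: [0.5071, -0.394, 0.0934]
tcp_rot: [2.306, 2.034, 0.068]
force: [-0.1, 0.4, 0.8]
width: 0.499
tilt rad/tan mrad 72.7 30.9 tcp [ 0.5071 -0.394   0.0934] q [-0.87   0.409  1.58   0.051  1.088 -2.338] vel [ 0. -0. -0. -0. -0. -0.]
t 57.47 tcp [ 0.5071 -0.394   0.0934] heading 82.8 tilt [ 0.0764 -0.0202 -0.9969] w 0.499 F [-0.1  0.4  0.8] j6 -2.34
shift tool mm [ 0.5 -0.6  5.4] dist 5.4 spin 0.6
```

```bash
python3 -m handwheel '[[0,-0.0007,0.002,0],[0,-0.0003,0.002,0],[0,0,0.001,0],[0,0,0,0],[0,0,0,0]]';python3 - <<'E'
from h import *
st()
go(.5070,-.3935,.0865,82.2)
sc=cap("scene");sd=cap("side")
for q in fit((sc,),"ss",.507,-.3935,z0=.05): print("ss",np.round(q,4))
g=np.hstack([cv2.resize(crop(c,"ss",.5073,-.3933,np.deg2rad(82),.05,None,s=5,half=60),(400,400)) for c in(sc,sd)]);cv2.imwrite("pics/e2.png",g)
E
```

```text
t: 57.88
tool_pos: [0.5068, -0.3938, 0.088]
tcp_rot: [2.305, 2.035, 0.068]
force: [0.5, 0.6, -0.4]
width: 0.503
tilt rad/tan mrad 73.1 30.9 tcp [ 0.5068 -0.3938  0.088 ] q [-0.871  0.415  1.584  0.052  1.078 -2.34 ] vel [-0.  0. -0.  0. -0.  0.]
t 57.88 tcp [ 0.5068 -0.3938  0.088 ] heading 82.8 tilt [ 0.0767 -0.0204 -0.9968] w 0.503 F [ 0.5  0.6 -0.4] j6 -2.34
shift tool mm [0.3 0.1 1.5] dist 1.5 spin 0.6
ss [  0.5025  -0.3953  89.498  -22.852 ]
```

View pics/e2.png

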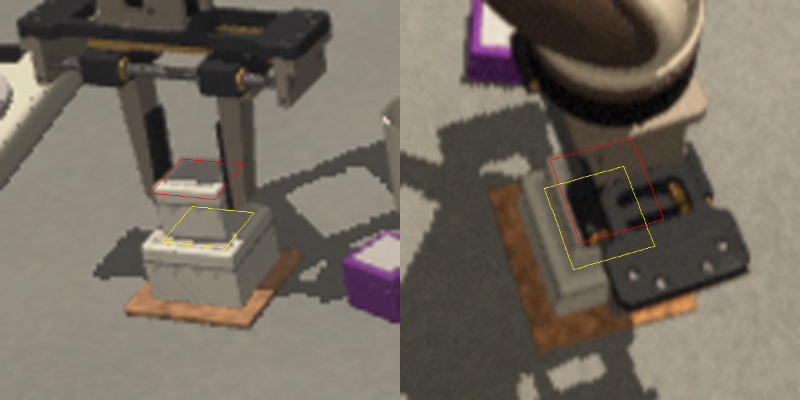

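```bash
python3 -m handwheel '[[0,0,0.001,0],[0,0,0.0007,0],[0,0,0,0],[0,0,0,0],[0,0,0,0]]';python3 - <<'E'
from h import *
st()
go(.5070,-.3935,.0865,82.2)
sc=cap("scene")
cv2.imwrite("pics/e3.png",crop(sc,"ss",.5073,-.3933,np.deg2rad(82),.05,None,s=8,half=36,draw=False))
E
```

```text
t: 58.4
tool_pos: [0.5072, -0.3942, 0.0868]
tcp_rot: [2.304, 2.034, 0.068]
force: [0.2, 0.7, -1.1]
width: 0.501
tilt rad/tan mrad 74.2 30.7 tcp [ 0.5072 -0.3942  0.0868] q [-0.87   0.417  1.584  0.052  1.075 -2.34 ] vel [ 0. -0. -0.  0.  0.  0.]
t 58.4 tcp [ 0.5072 -0.3942  0.0868] heading 82.8 tilt [ 0.0774 -0.0213 -0.9968] w 0.501 F [ 0.2  0.7 -1.1] j6 -2.34
shift tool mm [ 0.6 -0.3  0.3] dist 0.8 spin 0.6
```

View pics/e3.png

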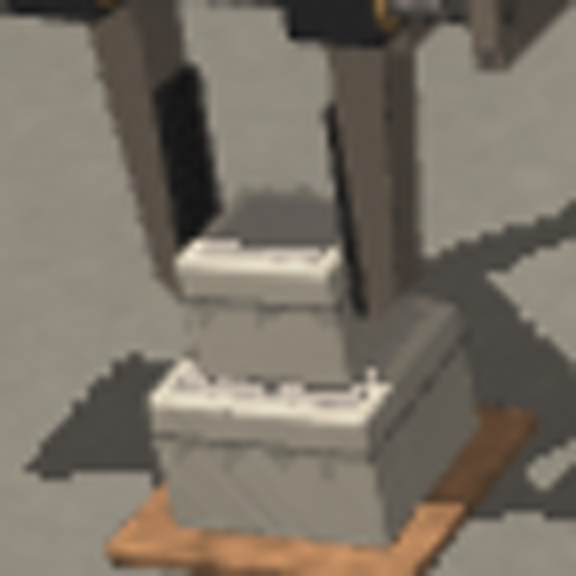

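```bash
python3 -m handwheel '[[0,0,0.0007,0],[0,0,0,0],[0,0,0,0],[0,0,0,0],[0,0,0,0]]';python3 -m handwheel '[[0,0,0,0],[0,0,0,0],[0,0,0,0],[0,0,0,0],[0,0,0,0]]' 0.85;python3 -m handwheel '[[0,0,-0.01,0],[0,0,-0.02,0],[0,0,-0.03,0],[0,0,-0.035,0],[0,0,-0.035,0]]' 1;python3 -m handwheel '[[0.03,0,0,0],[0.035,0,0,0],[0.035,0,0,0],[0.035,0,0,0],[0.03,0,0,0]]';python3 - <<'E'
from h import *
st()
sc=cap("scene","f_scene");sd=cap("side","f_side")
P=[("ss",.507,-.3933,.05),("sl",.507,-.3933,.006),("rs",.4247,.2619,.09),("rm",.4239,.2614,.05),("rl",.423,.2605,.006)]
ims=[]
for k,x,y,z in P:
    for q in fit((sc,sd),k,x,y,z0=z): print(k,np.round(q,4))
    if k in("ss","rs"): ims.append(np.hstack([cv2.resize(crop(c,k,q[0],q[1],np.deg2rad(q[2]),z,None,s=5,half=40),(300,300)) for c in(sc,sd)]))
cv2.imwrite("pics/f1.png",np.vstack(ims))
E
```

```text
t: 58.87
tool_pos: [0.5075, -0.3944, 0.0867]
tcp_rot: [2.304, 2.033, 0.068]
force: [-0.5, -0.0, 1.4]
width: 0.503
t: 59.28
tool_pos: [0.5077, -0.3946, 0.0868]
tcp_rot: [2.303, 2.033, 0.068]
force: [-0.4, 0.1, -0.5]
width: 0.84
t: 59.7
tool_pos: [0.4932, -0.387, 0.2122]
tcp_rot: [2.319, 2.046, 0.069]
force: [-0.6, -0.4, 0.0]
width: 1.003
t: 60.12
tool_pos: [0.5176, -0.2292, 0.2288]
tcp_rot: [2.307, 2.015, 0.068]
force: [-0.2, 0.3, -0.7]
width: 1.0
tilt rad/tan mrad 89.2 7.2 tcp [ 0.5176 -0.2292  0.2288] q [-0.645  0.068  1.703  0.028  1.285 -2.088] vel [ 0.6  -0.32  0.32 -0.06 -0.05  0.61]
ss [  0.5077  -0.393   84.1652 -29.8379]
ss [  0.5075  -0.3915  82.847  -66.6261]
ss [  0.5076  -0.3918  82.9939 -93.9237]
sl [  0.5077  -0.3945  82.1559 -24.0387]
sl [  0.5075  -0.3928  82.0753 -59.8164]
sl [  0.5074  -0.3931  82.1619 -81.3937]
rs [  0.4259   0.2611   1.2232 -26.235 ]
rs [  0.424    0.2626  86.5504 -26.3262]
rs [  0.4248   0.2617   3.0677 -49.9231]
rm [  0.4253   0.2603  87.8231 -21.1548]
rm [  0.4233   0.2615   2.9578 -29.7929]
rm [  0.4235   0.2608   6.3719 -49.3061]
rl [  0.4248   0.2599   3.2227 -22.3581]
rl [  0.4224   0.261   89.3656 -28.0191]
rl [  0.4229   0.2604   3.7763 -48.3662]
```

View pics/f1.png

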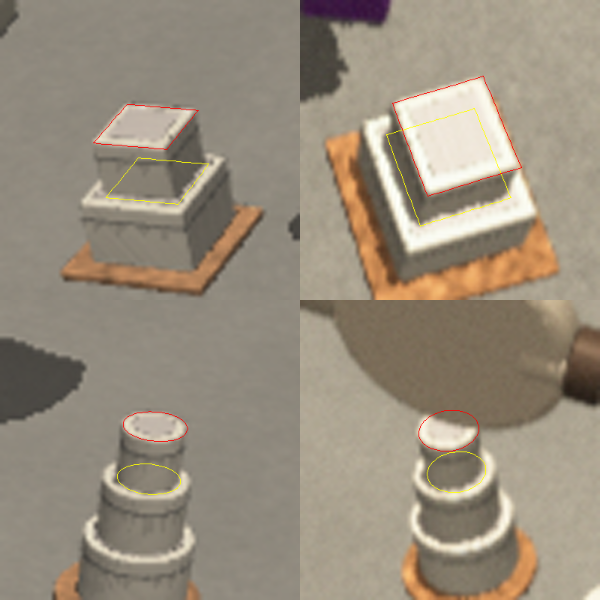

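View pics/f_scene.png

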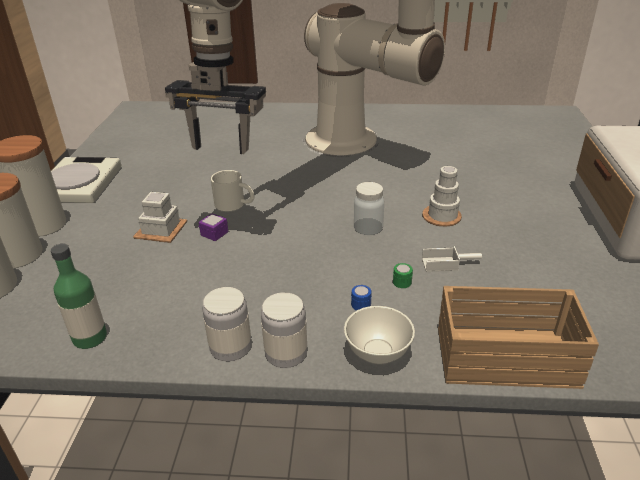

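```bash
python3 -m handwheel '[[0,0,0,0],[0,0,0,0],[0,0,0,0],[0,0,0,0],[0,0,0,0]]';python3 -c "
from station import job
print(job.hand_in())"
```

```text
t: 60.63
tool_pos: [0.5179, -0.2297, 0.2307]
tcp_rot: [2.302, 2.018, 0.068]
force: [-0.1, -0.3, -0.1]
width: 1.005
the job is handed in; nothing more can be done
None
```

Both stacks are built and the job is handed in at about 60.6 s of the 131 s allowed. The round mat has large, medium and small; the square mat has large and small. The jar, mug and scoop and the blue, green and purple look-alikes were not touched, and they show at the same pixels as at the start.

From the last scene and side pictures, with the arm clear of both stacks and every tin standing upright:

| Tin | Off centre from what it stands on |
|---|---|
| Large round, on mat | about 2 mm |
| Medium round | about 1 mm |
| Small round | about 1.5 mm (the top tin is about 4 mm off the mat centre) |
| Large square, on mat | about 1.5 mm, turned about 1° from the mat |
| Small square | about 1.5 mm, turned about 1° from the tin below |

- **Camera disagreement:** the two cameras differ by up to about 2.5 mm, so these offsets are no better than that. Fits taken while the gripper hid or shaded a lid were not usable on their own.
- **Tool tilt:** the tool gradually leaned over during the moves, to about 5° at the end. Each tin still settled flat when released.

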